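# Put the radio headset kit on charge

### The arm

A 6-joint arm with a two-finger parallel gripper is mounted at the origin on the work surface. World frame = base frame: x ahead of the robot, y to its left, z up, the work surface at z = 0. Lengths are in m, angles in rad, forces in N, time in s.
With the tool pointing down it reaches from about 0.3 to 0.775 m from the base axis. Payload 14.6 kg.
Tool frame: the origin (TCP) lies on the centre line of the jaws, within the pads' length; the fingertips stand 19 mm ahead of it and the grasp point (between the pads) is the TCP; z points along the fingers, y is the line along which they close (so a half turn about z gives the same grasp; the last joint's range is limited). The gripper opens to 94 mm and grips with 3 to 60 N. Pads are 16 mm wide; open, the fingers measure 119 mm over their backs; the gripper's body (75 mm by 177 mm) begins 78 mm behind the grasp point.
Start: joints at [-1.414, 0.3, 1.521, -0, 1.321, -0.067], TCP at [0.122, -0.536, 0.224] pointing down, gripper open.
Joint ranges: [-3.03, 3.03], [-0.79, 2.21], [0.23, 2.52], [-1.04, 4.18], [0, 3.07], [-2.55, 2.55]. Speed limits (rad/s): [2.22, 2.22, 2.57, 3.14, 3.14, 3.14].

### API

Orientations are given as [roll, pitch, yaw] about the fixed x, y, z axes, in that order (R = Rz(yaw) Ry(pitch) Rx(roll)).
In Python, from station import get_obs, camera, workorder gives the robot as it stands.
- The arm moves only by the tool play_rows, never from a script. Its argument "motion" is a list that holds one entry, the list of rows, each a list of 7 numbers: the shift along the tool's x, y, z as a fraction of full scale, then the turn, a rotation vector about the tool's x, y, z as a fraction of full scale, then the opening, from -1 (shut) to 1 (fully open). In form: [[[x, y, z, ax, ay, az, grip], ...]]. A call has 1 to 10 rows; each row is the pose to reach, as a shift and turn from the pose commanded when the call began, along the tool's axes at that moment, turning the shorter way round; what a row does not reach only later rows make up. Full scale, the value 1, is 0.25 m for a shift and 2 pi rad for a turn. A row lasts 1/10 s, in which the tool goes at most 50 mm and 8.59 degrees, less where a joint would pass 70% of its speed; a pose out of reach is approached as far as the arm can. A call with a number of a shift or a turn outside -1 to 1 is refused whole. A call with a gripper value outside its range is refused whole. The fingers move at their own pace and stop on an object; "grip_force" is the grip in N (left out, the last holds). Time passes only in rows, so rows that repeat a pose let the fingers close. It gives the time, the measured TCP pose, the force, the opening and the grip force at its end, in the units of the state.
- get_obs(): the state, without advancing time (a new reading comes with each control period).
- camera(name): name is "scene" or "top"; returns a dict with "frame" (480x640x3 uint8, red, green, blue), "z_map" (480x640 float32, m along the optical axis (not along the pixel's ray), 0 where there is no reading), "camera_matrix" (3x3 intrinsics, pixels), "D" ([k1, k2, p1, p2, k3] as OpenCV has them; the pictures are not rectified), "T" (4x4, takes a point from camera to world coordinates). Camera axes: x right, y up, looking along -z (the intrinsics and any distortion apply to the point x, -y, -z); pixel columns grow to the right and rows downward; lengths in m; the calibration is good to about 2 mm. A picture is of the moment at which its call begins.
- workorder.hand_in(): hands the job in; it is judged then, once.
The state is a dict: "time_s": time; "qpos": joint angles; "joint_vel": joint speeds; "tau": joint torques, N m; "ee_pos": TCP position; "eef_rot": TCP orientation; "force": force on the tool from outside, world axes, zero at the start; "moment": the same for the moment, N m; "grip_width": finger opening in m; "grip_force": force on a finger pad.
Only numpy, scipy, OpenCV 4.12 (cv2) and the standard library are available. Lean on these libraries where they do the work, as an engineer would, in place of code of your own. Each camera call takes 0.05 s, during which the arm holds its last target. There are 200 camera calls.

### The job

Put the radio headset kit away: swing the charging station's clear lid right up, lay every battery pack that is on the bench into a charging bay of its own, grey face up and brass-contact end towards the lid's hinge, and press each one down until it is fully home; only then shut the lid and press it fully closed. Also hang the headset by its headband over the rail, one ear cup on each side of the bar, hanging free and still. Leave the other things on the bench where they are.

Things in the scene. Friction and masses are not known exactly. Their poses are not given: they have to be found in the camera images.
- charger: Fixed grey station with black pockets, 150 (x) x 262 (y) mm. Origin: centre of its underside; +x points to the lid's hinge, y along the row of three bays. Side walls (6 thick) and back wall (8) are 66 mm high; the front is low. Each bay: pocket 104 (x) x 46 (y) mm, 78 mm between centres, walls and solid ribs between 36 mm above the bench, a sinking plate (see plate joints) in its floor.
- bay0 (a point): Centre of the +y bay's floor when its plate is fully down, 20 mm above the bench; axes as the charger's.
- bay1 (a point): Centre of the middle bay's floor when its plate is fully down, 20 mm above the bench; axes as the charger's.
- bay2 (a point): Centre of the -y bay's floor when its plate is fully down, 20 mm above the bench; axes as the charger's.
- lid (a joint): Angle (rad) of the station's clear lid (148 x 262 x 6 mm, blue edges): 0 = shut, level on the side walls, underside 66.5 mm above the bench; grows as its free edge (nearest the robot) swings up and over; 1.57 = upright, 1.75 = stop. Starts shut or nearly so. A stiff hinge (0.32 N m friction) keeps it where it is left.
- plate0 (a joint): How far (m) the steel contact plate in bay0 is pressed down: 0 = up, its top 28 mm above the bench; 0.008 = fully home, top 20 mm above the bench. About 10 N of friction holds it: a pack laid on it does not sink (pack top at 70 mm); pressed, it sinks and stays down (pack top at 62 mm).
- plate1 (a joint): How far (m) the steel contact plate in bay1 is pressed down: 0 = up, its top 28 mm above the bench; 0.008 = fully home, top 20 mm above the bench. About 10 N of friction holds it: a pack laid on it does not sink (pack top at 70 mm); pressed, it sinks and stays down (pack top at 62 mm).
- plate2 (a joint): How far (m) the steel contact plate in bay2 is pressed down: 0 = up, its top 28 mm above the bench; 0.008 = fully home, top 20 mm above the bench. About 10 N of friction holds it: a pack laid on it does not sink (pack top at 70 mm); pressed, it sinks and stays down (pack top at 62 mm).
- lid_hinge (a point): Middle of the lid's hinge line, along the charger's y, at the back of the station: 75 mm to +x of the charger's origin, 66.5 mm above the bench. The point turns with the lid.
- lid_tab (a point): Grip point in the lid's orange tab; axes turn with the lid. Lid shut: 128 mm from the hinge line towards the robot and 29 mm above it. Tab 24 mm wide (y), 14 thick; it stands 34 mm up from the lid's outer face (face 6 mm, tab top 40 mm above the hinge line). Pinched across its width, the tab can pivot between the fingers as the lid swings.
- pack0: Black battery pack block 96 (x) x 42 (y) x 42 (z) mm, about 0.22 kg, grey top face, brass strips at its +x end. Origin: centre of its underside; z up out of the grey face. May be absent.
- pack1: Black battery pack block 96 (x) x 42 (y) x 42 (z) mm, about 0.22 kg, grey top face, brass strips at its +x end. Origin: centre of its underside; z up out of the grey face. May be absent.
- pack2: Black battery pack block 96 (x) x 42 (y) x 42 (z) mm, about 0.22 kg, grey top face, brass strips at its +x end. Origin: centre of its underside; z up out of the grey face. May be absent.
- headset: Headset standing on its two ear cups, arch on top; 0.28 kg, 164 (x, cup to cup) x 56 (y) x 148 mm high. Origin: between the cups at their undersides; z up through the band. Grip: blue crown pad 64 (x) x 24 (y) mm, 128 to 148 mm up. Band under it 24 wide, underside 122 mm up, level for 46 mm, then sloping down 20 degrees. Cups 54 to 82 mm either side in x. Thin mic boom: looks only.
- headset_crown (a point): Centre of the headband's underside, 122 mm above the headset's origin: the point that rests on the bar.
- rail: Fixed steel hanging rail: round bar of 14 mm diameter and 220 mm long along its y axis, its axis 140 mm above the bench, on two posts (18 mm thick, round feet of 70 mm diameter) at its ends. Origin: on the bench below the bar's middle; x level across the bar.
- rail_mid (a point): Middle of the bar, on its axis, 140 mm above the bench; axes as the rail's.
- mug: White mug, 80 mm across, 95 high; bystander. Origin: centre of its underside, as for all bystanders.
- spool: Metal solder spool, 60 mm across, 55 high; bystander.
- tub: White open parts tub 120 x 150 x 60 mm; bystander.
- driver: Red-handled screwdriver lying down, 190 mm long; bystander.
- tape: Yellow ring of tape, 90 mm across, 20 high, lying flat; bystander.
- spray: Orange bottle, 56 mm across, 170 high; bystander.
- meterbox: Yellow box 110 x 160 x 60 mm; bystander.

How it is judged:
On the way, in this order (a step that is already met when the one before it is completed fails the run):
1. the lid has been swung up (more than 0.9 rad) (value of joint lid above 0.9 rad), for 0.2 s.
2. every pack lies fully home in a bay, right face up and right way round, with the lid still up (angle between each of pack0, pack1, pack2's own z axis and vertical below 0.1 rad and linear speed of each of pack0, pack1, pack2 below 0.03 m/s and ((x of pack0 in the frame of bay0 between -0.006 and 0.006 m and y of pack0 in the frame of bay0 between -0.006 and 0.006 m and z of pack0 in the frame of bay0 below 0.003 m and x of lid_hinge in the frame of pack0 above 0.03 m) or (x of pack0 in the frame of bay1 between -0.006 and 0.006 m and y of pack0 in the frame of bay1 between -0.006 and 0.006 m and z of pack0 in the frame of bay1 below 0.003 m and x of lid_hinge in the frame of pack0 above 0.03 m) or (x of pack0 in the frame of bay2 between -0.006 and 0.006 m and y of pack0 in the frame of bay2 between -0.006 and 0.006 m and z of pack0 in the frame of bay2 below 0.003 m and x of lid_hinge in the frame of pack0 above 0.03 m)) and ((x of pack1 in the frame of bay0 between -0.006 and 0.006 m and y of pack1 in the frame of bay0 between -0.006 and 0.006 m and z of pack1 in the frame of bay0 below 0.003 m and x of lid_hinge in the frame of pack1 above 0.03 m) or (x of pack1 in the frame of bay1 between -0.006 and 0.006 m and y of pack1 in the frame of bay1 between -0.006 and 0.006 m and z of pack1 in the frame of bay1 below 0.003 m and x of lid_hinge in the frame of pack1 above 0.03 m) or (x of pack1 in the frame of bay2 between -0.006 and 0.006 m and y of pack1 in the frame of bay2 between -0.006 and 0.006 m and z of pack1 in the frame of bay2 below 0.003 m and x of lid_hinge in the frame of pack1 above 0.03 m)) and ((x of pack2 in the frame of bay0 between -0.006 and 0.006 m and y of pack2 in the frame of bay0 between -0.006 and 0.006 m and z of pack2 in the frame of bay0 below 0.003 m and x of lid_hinge in the frame of pack2 above 0.03 m) or (x of pack2 in the frame of bay1 between -0.006 and 0.006 m and y of pack2 in the frame of bay1 between -0.006 and 0.006 m and z of pack2 in the frame of bay1 below 0.003 m and x of lid_hinge in the frame of pack2 above 0.03 m) or (x of pack2 in the frame of bay2 between -0.006 and 0.006 m and y of pack2 in the frame of bay2 between -0.006 and 0.006 m and z of pack2 in the frame of bay2 below 0.003 m and x of lid_hinge in the frame of pack2 above 0.03 m)) and value of joint lid above 0.6 rad), for 0.2 s.
3. the lid is fully shut (value of joint lid below 0.03 rad), for 0.2 s.
At the end, for the whole second after the job is handed in: Packs home in bays: 6 mm off centre, under 3 mm above pressed level, level to 0.1 rad, contacts to the hinge; lid below 0.03 rad; headset at rest over the bar: crown within 30 mm across and 95 mm along, under 18 mm above its axis, upright to 0.35 rad, across the bar to 0.6 rad (angle between each of pack0, pack1, pack2's own z axis and vertical below 0.1 rad and linear speed of each of pack0, pack1, pack2 below 0.03 m/s and ((x of pack0 in the frame of bay0 between -0.006 and 0.006 m and y of pack0 in the frame of bay0 between -0.006 and 0.006 m and z of pack0 in the frame of bay0 below 0.003 m and x of lid_hinge in the frame of pack0 above 0.03 m) or (x of pack0 in the frame of bay1 between -0.006 and 0.006 m and y of pack0 in the frame of bay1 between -0.006 and 0.006 m and z of pack0 in the frame of bay1 below 0.003 m and x of lid_hinge in the frame of pack0 above 0.03 m) or (x of pack0 in the frame of bay2 between -0.006 and 0.006 m and y of pack0 in the frame of bay2 between -0.006 and 0.006 m and z of pack0 in the frame of bay2 below 0.003 m and x of lid_hinge in the frame of pack0 above 0.03 m)) and ((x of pack1 in the frame of bay0 between -0.006 and 0.006 m and y of pack1 in the frame of bay0 between -0.006 and 0.006 m and z of pack1 in the frame of bay0 below 0.003 m and x of lid_hinge in the frame of pack1 above 0.03 m) or (x of pack1 in the frame of bay1 between -0.006 and 0.006 m and y of pack1 in the frame of bay1 between -0.006 and 0.006 m and z of pack1 in the frame of bay1 below 0.003 m and x of lid_hinge in the frame of pack1 above 0.03 m) or (x of pack1 in the frame of bay2 between -0.006 and 0.006 m and y of pack1 in the frame of bay2 between -0.006 and 0.006 m and z of pack1 in the frame of bay2 below 0.003 m and x of lid_hinge in the frame of pack1 above 0.03 m)) and ((x of pack2 in the frame of bay0 between -0.006 and 0.006 m and y of pack2 in the frame of bay0 between -0.006 and 0.006 m and z of pack2 in the frame of bay0 below 0.003 m and x of lid_hinge in the frame of pack2 above 0.03 m) or (x of pack2 in the frame of bay1 between -0.006 and 0.006 m and y of pack2 in the frame of bay1 between -0.006 and 0.006 m and z of pack2 in the frame of bay1 below 0.003 m and x of lid_hinge in the frame of pack2 above 0.03 m) or (x of pack2 in the frame of bay2 between -0.006 and 0.006 m and y of pack2 in the frame of bay2 between -0.006 and 0.006 m and z of pack2 in the frame of bay2 below 0.003 m and x of lid_hinge in the frame of pack2 above 0.03 m)) and value of joint lid below 0.03 rad and x of headset_crown in the frame of rail_mid between -0.03 and 0.03 m and y of headset_crown in the frame of rail_mid between -0.095 and 0.095 m and z of headset_crown in the frame of rail_mid between -0.004 and 0.018 m and angle between headset's own z axis and vertical below 0.35 rad and angle between the x axis of headset and the x axis of rail, either way round below 0.6 rad and linear speed of headset below 0.05 m/s); the robot touches nothing.
It fails at once if a bystander (mug, spool, tub, screwdriver, tape, bottle, yellow box) is moved more than 60 mm (distance of any of mug, spool, tub, driver, tape, spray, meterbox from where it was at the start of the episode above 0.06 m).
Of pack0, pack1, pack2 only 2 to 3 are there at a start; the rules pass over those that are not, and their reading is None.
At some moment in a run one of pack0, pack1, pack2 may be knocked a few centimetres aside while the robot is not near it.
It also fails if it takes over 210 s, if anything falls off the work surface, if the arm or the gripper's body presses on something with over 40 N, if the wrist force passes 120 N, or if a joint passes its speed limit or range.

## Working session

There is one attempt and no reset: what is moved stays moved. The work goes in short steps, Python scripts to look and compute and a tool call to move; the robot and the scene stay as the last step left them, time stands still between calls to the robot, and variables do not carry over. Pictures are saved under pics/ and viewed, at most 14 in all, crops included, and the job is handed in when it is done.

Besides the shell and the picture viewer there is one more tool, called after "Request:" as name([rows], argument=value, ...), one row to a line, values as JSON. play_rows: Moves the arm, as the interface text tells. Its arguments: {"type":"object","properties":{"motion":{"type":"array"},"grip_force":{"type":"number"}},"required":["motion"]}

```bash
ls; mkdir -p pics; cat > h.py <<'E'
import numpy as np, cv2
from station import get_obs, camera
def snap(n):
    c=camera(n); return c
def pts(c):
    K=np.array(c["camera_matrix"]);D=np.array(c["D"],float)
    v,u=np.mgrid[0:480,0:640]
    n=cv2.undistortPoints(np.stack([u,v],-1).reshape(-1,1,2).astype(np.float64),K,D).reshape(480,640,2)
    z=c["z_map"]; P=np.stack([n[...,0]*z,-n[...,1]*z,-z],-1)
    T=np.array(c["T"]); W=P@T[:3,:3].T+T[:3,3]; W[z==0]=np.nan
    return W
def ray(c,uv,h):
    K=np.array(c["camera_matrix"]);D=np.array(c["D"],float);T=np.array(c["T"])
    n=cv2.undistortPoints(np.array(uv,float).reshape(-1,1,2),K,D).reshape(-1,2)
    d=np.c_[n[:,0],-n[:,1],-np.ones(len(n))]@T[:3,:3].T
    o=T[:3,3]; return o+d*((h-o[2])/d[:,2])[:,None]
E
python3 - <<'E'
from h import *
for n in("top","scene"):
    c=snap(n); cv2.imwrite(f"pics/{n}0.png",c["frame"][...,::-1]); np.savez(f"{n}0.npz",**c)
    print(n,c["T"],c["camera_matrix"],c["D"],(c["z_map"]==0).mean())
print(get_obs())
E
```

```text
pics
top [[-0.01166562  0.98180614 -0.18952733  0.27193547]
 [-0.99971659 -0.007518    0.02258824 -0.00166768]
 [ 0.02075241  0.18973712  0.98161559  1.63386633]
 [ 0.          0.          0.          1.        ]] [[581.07660139   0.         313.79910848]
 [  0.         581.07660139 241.00181427]
 [  0.           0.           1.        ]] [-0.16099218  0.          0.          0.          0.        ] 0.003919270833333334
scene [[-0.1251122  -0.57191191  0.81071802  1.46069494]
 [ 0.992025   -0.05953023  0.11109705  0.11317045]
 [-0.0152755   0.81815214  0.57479887  0.71973793]
 [ 0.          0.          0.          1.        ]] [[482.3060291    0.         327.11905675]
 [  0.         482.3060291  234.12202136]
 [  0.           0.           1.        ]] [-0.01470499  0.          0.          0.          0.        ] 0.004388020833333333
{'time_s': 0.1, 'qpos': array([-1.41362906e+00,  3.00388368e-01,  1.52151089e+00,  1.31609074e-05,
        1.32069549e+00, -6.65993225e-02]), 'joint_vel': array([ 0.00046403, -0.00260447, -0.00275225, -0.00272986, -0.00136757,
       -0.00117165]), 'tau': array([ 8.63024543e-04, -5.32645833e+01, -3.53282940e+01,  7.09645939e-02,
        2.34782294e-02, -7.18992328e-05]), 'ee_pos': array([ 0.12201453, -0.53607782,  0.22396139]), 'eef_rot': array([-3.14059362e+00, -7.94096830e-05,  2.23763290e-01]), 'force': array([0.22729564, 0.47822418, 0.09808037]), 'moment': array([0.01626689, 0.06011332, 0.02560126]), 'grip_force': 0.0, 'grip_width': 0.0938576610673598}
```

View pics/top0.png

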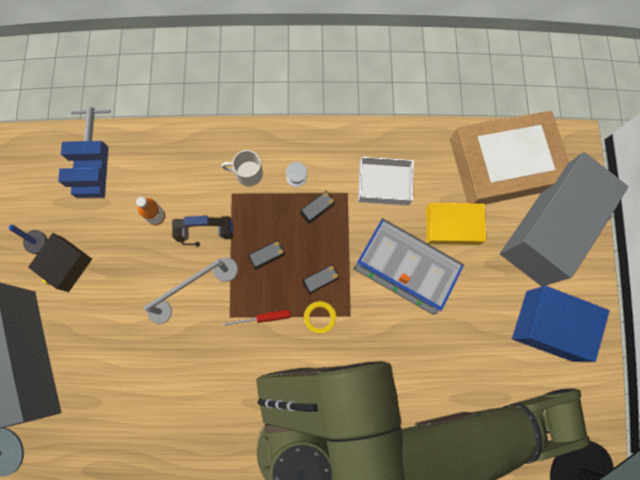

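View pics/scene0.png

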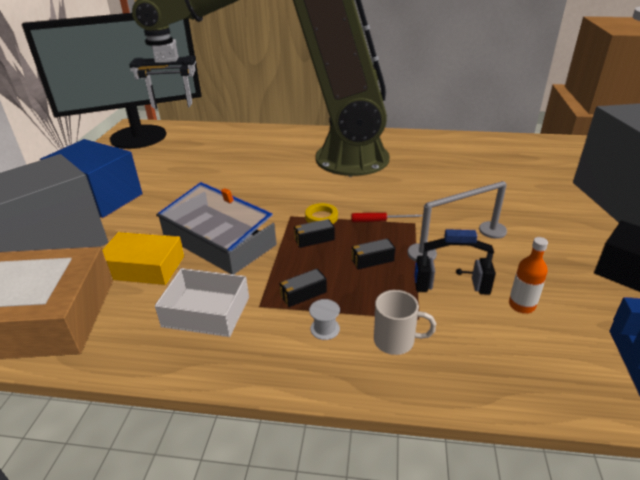

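The top view shows three packs at about (317,207), (267,255) and (320,280). The charger is at (410,265) with its orange tab at (404,279). The headset is at (203,228), and the rail runs from (158,312) to (227,270). Next I measure these.

```bash
cat > m1.py <<'E'
from h import *
import sys
def blobs(m,amin):
    n,l,s,c=cv2.connectedComponentsWithStats(m.astype(np.uint8))
    return [(l==i) for i in range(1,n) if s[i,4]>=amin]
def rect(W): # W Nx2
    r=cv2.minAreaRect((W*1000).astype(np.float32)); b=cv2.boxPoints(r)
    return np.round(r[0],1),np.round(r[1],1),round(r[2],1),b
def run(ct,cs):
    f=ct["frame"].astype(int);W=pts(ct);Ws=pts(cs)
    hsv=cv2.cvtColor(ct["frame"],cv2.COLOR_RGB2HSV)
    board=np.zeros((480,640),bool);board[150:340,190:350]=1
    m=(hsv[...,1]<70)&(f.sum(-1)>230)&(f.sum(-1)<480)&(np.abs(W[...,2]-.042)<.012)&board
    for b in blobs(m,60):
        v,u=np.nonzero(b); P=ray(ct,np.c_[u,v],.042)
        print("pack",rect(P[:,:2])[:3],"z",np.nanmedian(W[b][:,2]),"px",u.mean(),v.mean())
    m=(hsv[...,0]>18)&(hsv[...,0]<35)&(hsv[...,1]>110)&(np.abs(W[...,2]-.035)<.018)&board
    for b in blobs(m,4):
        v,u=np.nonzero(b); print(" brass",ray(ct,[[u.mean(),v.mean()]],.042)[0,:2],b.sum())
    ch=np.zeros((480,640),bool);ch[205:325,345:475]=1
    m=(hsv[...,0]>105)&(hsv[...,0]<130)&(hsv[...,1]>120)&ch
    v,u=np.nonzero(m);P=ray(ct,np.c_[u,v],.0725);r=rect(P[:,:2])
    print("lid",r,"z",np.nanpercentile(W[m][:,2],[10,50,90]))
    m=(hsv[...,0]<14)&(hsv[...,1]>170)&ch
    v,u=np.nonzero(m);print("tab",rect(ray(ct,np.c_[u,v],.1065)[:,:2]),np.nanpercentile(W[m],[10,50,90],axis=0))
if __name__=="__main__":
    ct=dict(np.load("top0.npz"));cs=dict(np.load("scene0.npz"));run(ct,cs)
    W=pts(ct);Ws=pts(cs)
    print("bench z",np.nanmedian(W[300:310,520:530,2]),np.nanmedian(W[225:280,235:245,2]),np.nanmedian(Ws[380:390,150:300,2]))
    hs=cv2.cvtColor(ct["frame"],cv2.COLOR_RGB2HSV)
    m=(hs[...,0]>100)&(hs[...,0]<130)&(hs[...,1]>110);m[:, :165]=0;m[:,240:]=0;m[:200]=0;m[245:]=0
    v,u=np.nonzero(m);print("crown top",rect(ray(ct,np.c_[u,v],.148)[:,:2])[:3],np.nanmedian(W[m],axis=0),np.nanpercentile(W[m][:,2],90))
    hs=cv2.cvtColor(cs["frame"],cv2.COLOR_RGB2HSV)
    m=(hs[...,0]>100)&(hs[...,0]<130)&(hs[...,1]>110);m[:, :400]=0;m[:,520:]=0;m[:210]=0;m[260:]=0
    print("crown scene",np.nanmedian(Ws[m],axis=0),np.nanpercentile(Ws[m],[5,95],axis=0))
    # rail: high points between
    R=np.zeros((480,640),bool);R[250:325,140:245]=1
    for nm,WW,reg in(("top",W,R),("scene",Ws,None)):
        if reg is None: reg=np.zeros((480,640),bool);reg[175:230,410:515]=1
        m=reg&(WW[...,2]>.125)&(WW[...,2]<.16);P=WW[m]
        c=P.mean(0);d=np.linalg.svd(P[:,:2]-c[:2],full_matrices=False)[2][0];t=(P[:,:2]-c[:2])@d
        mid=c[:2]+d*(np.percentile(t,.5)+np.percentile(t,99.5))/2
        print("rail",nm,len(P),"mid",mid,"dir",d,np.degrees(np.arctan2(d[1],d[0])),"len",np.ptp(t),"ztop",np.percentile(P[:,2],[50,95]))
    im=cv2.resize(ct["frame"][195:330,140:480],None,fx=2.3,fy=2.3,interpolation=cv2.INTER_CUBIC);cv2.imwrite("pics/z1.png",im[...,::-1])
E
python3 m1.py
```

```text
pack (array([814.4, 156.2]), array([30.8, 67.1]), 20.5) z 0.043558646927361 px 244.98591549295776 159.71830985915494
pack (array([762.8, 142.3]), array([33. , 73.5]), 13.6) z 0.042442165022236966 px 250.38709677419354 179.30645161290323
pack (array([682.1, -49.1]), array([38.4, 87.4]), 37.1) z 0.042268876415465284 px 316.27762803234504 206.12938005390836
pack (array([545.3,  95.7]), array([36.7, 86.9]), 26.6) z 0.042480996815334016 px 264.6881443298969 253.85824742268042
pack (array([475.2, -55.5]), array([37.6, 87.2]), 27.5) z 0.04351855077030964 px 319.44191919191917 278.50757575757575
 brass [ 0.71584489 -0.07313126] 10
 brass [ 0.69545266 -0.08796617] 13
 brass [0.57346174 0.06504473] 12
 brass [0.55229325 0.05421706] 14
 brass [ 0.50407678 -0.08507109] 13
 brass [ 0.48174911 -0.09576363] 16
 brass [ 0.36859197 -0.05267037] 367
lid (array([ 505.6, -302.1]), array([261.5, 139. ]), 59.1, array([[ 378.85205, -378.66507],
       [ 498.1631 , -449.94827],
       [ 632.2654 , -225.49313],
       [ 512.95435, -154.20993]], dtype=float32)) z [0.08083713 0.09571649 0.10084064]
tab (array(
[... 211 characters left out ...]
-0.28010948  0.10619995]
 [ 0.46205421 -0.27261517  0.12195394]
 [ 0.46927443 -0.26544536  0.13023997]]
bench z 0.029819201117482486 0.001014985180417094 0.0010935578701415372
crown top (array([612.2, 239.2]), array([123.9,  21.8]), 79.1) [0.62260519 0.26070132 0.14646332] 0.15062073867381512
crown scene [0.62878024 0.27474286 0.1445092 ] [[0.61447273 0.24776993 0.13117511]
 [0.6322526  0.30181427 0.14905793]]
rail top 518 mid [0.448019   0.30364883] dir [-0.54398718  0.83909353] 122.95547823095508 len 0.23800879195183117 ztop [0.14521808 0.151176  ]
rail scene 565 mid [0.45435905 0.30483735] dir [ 0.55177032 -0.83399611] -56.51145053521479 len 0.2500627181207512 ztop [0.14337395 0.14783751]
```

View pics/z1.png

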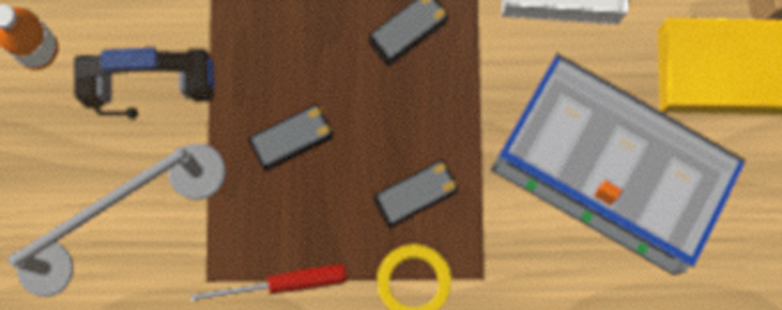

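The zoomed crop shows the lid slightly ajar with its hinge on the upper-right edge, (560,58) to (743,160). All the brass ends point up-right. One refining measurement from the depth edges, then I start moving.

```bash
cat > m2.py <<'E'
from h import *
from m1 import blobs,rect
def packs(c,name):
    W=pts(c);hsv=cv2.cvtColor(c["frame"],cv2.COLOR_RGB2HSV);f=c["frame"].astype(int)
    X,Y,Z=W[...,0],W[...,1],W[...,2]
    reg=(X>.4)&(X<.74)&(Y>-.14)&(Y<.16)
    m=reg&(Z>.034)&(Z<.055); out=[]
    for b in blobs(m,100):
        P=W[b]; r=rect(P[:,:2]);
        if r[1].max()>125 or r[1].min()<30: continue
        tan=b&(hsv[...,0]>15)&(hsv[...,0]<36)&(hsv[...,1]>100)
        d=W[tan].mean(0)[:2]*1000-r[0] if tan.sum() else np.zeros(2)
        ang=np.radians(r[2]); 
        if r[1][0]<r[1][1]: ang+=np.pi/2
        a=np.array([np.cos(ang),np.sin(ang)]); a=a if a@d>0 else -a
        g=b&(hsv[...,1]<70)&(f.sum(-1)>230); zt=np.nanmedian(Z[g])
        v,u=np.nonzero(g|tan);Q=ray(c,np.c_[u,v],.042)[:,:2]*1000
        n=np.array([-a[1],a[0]]);q=Q@np.c_[a,n];lo,hi=np.percentile(q,1,axis=0),np.percentile(q,99,axis=0)
        print(name,"pack ctr",r[0],"size",r[1],"yaw",round(np.degrees(np.arctan2(a[1],a[0])),1),"ztop",round(zt,4),"| ray ctr",np.round(np.c_[a,n]@((lo+hi)/2),1),"size",hi-lo,"brass",tan.sum())
def fitline(P):
    l=cv2.fitLine(P.astype(np.float32),cv2.DIST_HUBER,0,.001,.001).ravel();return l
if __name__=="__main__":
    ct=dict(np.load("top0.npz"));cs=dict(np.load("scene0.npz"))
    packs(ct,"top");packs(cs,"scene")
    for nm,c in(("top",ct),("scene",cs)):
        W=pts(c);hsv=cv2.cvtColor(c["frame"],cv2.COLOR_RGB2HSV)
        reg=(W[...,0]>.34)&(W[...,0]<.66)&(W[...,1]<-.13)&(W[...,1]>-.48)&(W[...,2]>.05)&(W[...,2]<.14)
        blue=reg&(hsv[...,0]>105)&(hsv[...,0]<130)&(hsv[...,1]>110)
        P=W[blue]; c0=np.median(P,0)
        A=np.c_[P[:,:2],np.ones(len(P))];k=np.linalg.lstsq(A,P[:,2],rcond=None)[0]
        res=P[:,2]-A@k;ok=np.abs(res)<.006;k=np.linalg.lstsq(A[ok],P[ok,2],rcond=None)[0]
        th=np.arctan(np.hypot(k[0],k[1]));print(nm,"lid plane tilt",th,"uphill dir",np.degrees(np.arctan2(k[1],k[0])),"n",len(P),ok.sum())
        print("  blue rect",rect(P[ok,:2]),"z range",np.percentile(P[ok,2],[2,98]))
        m=reg&(hsv[...,0]<14)&(hsv[...,1]>150);print("  tab",np.nanmedian(W[m],0),np.nanpercentile(W[m],[5,95],axis=0),m.sum())
        # headset cups & crown
        reg=(W[...,0]>.54)&(W[...,0]<.70)&(W[...,1]>.14)&(W[...,1]<.37)
        cr=reg&(W[...,2]>.125)&(W[...,2]<.155)&(hsv[...,0]>100)&(hsv[...,0]<130)&(hsv[...,1]>110)
        r=rect(W[cr][:,:2]);print("  crown",r,"z",np.percentile(W[cr][:,2],[50,90]))
        al=reg&(W[...,2]>.075)&(W[...,2]<.16)
        r=rect(W[al][:,:2]);print("  band",r)
        l=fitline(W[al][:,:2]);print("  band dir",np.degrees(np.arctan2(l[1],l[0])))
        reg=(W[...,0]>.36)&(W[...,0]<.55)&(W[...,1]>.17)&(W[...,1]<.43)&(W[...,2]>.13)&(W[...,2]<.16)
        l=fitline(W[reg][:,:2]);print("  rail pt",l[2:],"dir",np.degrees(np.arctan2(l[1],l[0])))
        P=W[reg][:,:2];t=(P-l[2:])@l[:2];t0,t1=np.percentile(t,[1,99]);print("  ends",l[2:]+t0*l[:2],l[2:]+t1*l[:2],t1-t0)
E
python3 m2.py
```

```text
top pack ctr [680.3 -48.6] size [44.  97.1] yaw -53.4 ztop 0.0423 | ray ctr [682.1 -49.7] size [86.58991947 37.34675433] brass 29
top pack ctr [545.6  96.6] size [42.7 95.9] yaw -64.0 ztop 0.0425 | ray ctr [545.9  94.6] size [88.86074747 36.86944113] brass 32
top pack ctr [475.9 -55.1] size [42.8 96.6] yaw -62.3 ztop 0.0435 | ray ctr [475.8 -56.6] size [88.07903061 36.86187507] brass 35
scene pack ctr [476.5 -54.4] size [48.3 96.3] yaw -63.7 ztop 0.0428 | ray ctr [476.2 -56.6] size [96.07492747 38.29530647] brass 53
scene pack ctr [547.  97.] size [45.1 96.2] yaw -63.4 ztop 0.0427 | ray ctr [547.1  91.4] size [91.42024545 34.3625011 ] brass 54
scene pack ctr [683.6 -47.6] size [45.2 96.7] yaw -52.6 ztop 0.0428 | ray ctr [684. -53.] size [89.78090896 33.26508603] brass 66
top lid plane tilt 0.17012141363357924 uphill dir 149.92429098644268 n 500 467
  blue rect (array([ 504.4, -299.1]), array([258.7, 144.2]), 58.9, array([[ 375.8166 , -372.49313],
       [ 499.25525, -447.0566 ],
       [ 633.0034 , -225.63858],
       [ 509.56476, -151.0751 ]], dtype=float32)) z range [0.07433563 0.1
[... 1027 characters left out ...]
97]
  tab [ 0.46926369 -0.26975737  0.11793067] [[ 0.46199624 -0.28292587  0.10057234]
 [ 0.47697113 -0.26148648  0.12938213]] 112
  crown (array([622.4, 275.9]), array([60.8, 23.5]), 88.1, array([[609.66846, 245.88959],
       [633.152  , 245.11426],
       [635.15967, 305.9206 ],
       [611.67615, 306.69592]], dtype=float32)) z [0.14457896 0.14865627]
  band (array([618.8, 276.5]), array([ 30.1, 142.2]), 2.8, array([[600.3234 , 346.75787],
       [607.299  , 204.72545],
       [637.3234 , 206.20001],
       [630.34784, 348.23242]], dtype=float32))
  band dir -88.16417
  rail pt [0.46621293 0.2868084 ] dir -57.463417
  ends [0.39226176 0.4027251 ] [0.51551651 0.20952621] 0.2291670780003252
```

```bash
cat > plan.py <<'E'
from h import *
from scipy.spatial.transform import Rotation as R
CH=np.array([.5041,-.2968]);YAW=-30.6
def ch(x,y,yaw=None):
    a=np.radians(YAW);return CH+[x*np.cos(a)-y*np.sin(a),x*np.sin(a)+y*np.cos(a)]
def plan(targets):
    o=get_obs();p0=o["ee_pos"];R0=R.from_euler("xyz",o["eef_rot"])
    for x,y,z,yaw in targets:
        d=R0.inv().apply(np.array([x,y,z])-p0)/.25
        rv=(R0.inv()*R.from_euler("xyz",[np.pi,0,np.radians(yaw)])).as_rotvec()/(2*np.pi)
        print(np.round(d,3).tolist(),np.round(rv,4).tolist())
    print("pose",np.round(p0,4),np.degrees(o["eef_rot"]).round(1),"t",o["time_s"],"F",o["force"].round(1),"w",round(o["grip_width"],4))
def lidp(th,r=.128,h=.035,yaw=149.4):
    x=.075-r*np.cos(th)+h*np.sin(th);return (*ch(x,0),.0665+r*np.sin(th)+h*np.cos(th),yaw)
E
python3 -c "
from plan import *
p=lidp(.17);print(p);plan([(p[0]-.05,p[1]-.1,.25,90),(p[0],p[1],.22,149.4)])"
```

```text
(np.float64(0.46516565311081337), np.float64(-0.2737742914369199), np.float64(0.12265080752241013), 149.4)
[1.287, -0.373, -0.104] [-0.0001, -0.0001, -0.2144]
[1.571, -0.718, 0.017] [-0.0001, -0.0002, -0.3794]
pose [ 0.122  -0.5361  0.224 ] [-179.9   -0.    12.8] t 0.1 F [0.2 0.5 0.1] w 0.0939
```

Request:
play_rows([
  [[0.8,-0.36,-0.05,0,0,-0.2144,1],[0.8,-0.36,-0.05,0,0,-0.2144,1],[0.8,-0.36,-0.05,0,0,-0.2144,1],[0.8,-0.36,-0.05,0,0,-0.2144,1],[0.8,-0.36,-0.05,0,0,-0.2144,1],[0.8,-0.36,-0.05,0,0,-0.2144,1],[0.8,-0.36,-0.05,0,0,-0.2144,1],[0.8,-0.36,-0.05,0,0,-0.2144,1],[0.8,-0.36,-0.05,0,0,-0.2144,1],[0.8,-0.36,-0.05,0,0,-0.2144,1]],
])

```text
time_s: 1.1
ee_pos: [0.297, -0.404, 0.2367]
eef_rot: [-3.141, -0.0, 1.573]
force: [0.6, 0.8, 0.0]
grip_width: 0.0937
grip_force: 0.0
```

```bash
python3 -c "
from plan import *
p=lidp(.17);plan([(p[0],p[1],.18,149.4),p])"
```

```text
[0.519, 0.674, 0.227] [-0.0, -0.0001, -0.1646]
[0.519, 0.674, 0.456] [-0.0, -0.0001, -0.1646]
pose [ 0.297  -0.404   0.2367] [-180.    -0.    90.1] t 1.1 F [0.6 0.8 0. ] w 0.0937
```

Request:
play_rows([
  [[0.519,0.674,0.2,0,0,-0.1646,1],[0.519,0.674,0.2,0,0,-0.1646,1],[0.519,0.674,0.2,0,0,-0.1646,1],[0.519,0.674,0.2,0,0,-0.1646,1],[0.519,0.674,0.2,0,0,-0.1646,1],[0.519,0.674,0.2,0,0,-0.1646,1],[0.519,0.674,0.2,0,0,-0.1646,1],[0.519,0.674,0.3,0,0,-0.1646,1],[0.519,0.674,0.4,0,0,-0.1646,1],[0.519,0.674,0.456,0,0,-0.1646,1]],
])

```text
time_s: 2.1
ee_pos: [0.465, -0.2739, 0.121]
eef_rot: [3.141, -0.002, 2.601]
force: [0.1, -1.0, 0.1]
grip_width: 0.0937
grip_force: 0.0
```

Request:
play_rows([
  [[0,0,0,0,0,0,-1],[0,0,0,0,0,0,-1],[0,0,0,0,0,0,-1],[0,0,0,0,0,0,-1],[0,0,0,0,0,0,-1],[0,0,0,0,0,0,-1]],
], grip_force=15)

```text
time_s: 2.7
ee_pos: [0.4657, -0.2744, 0.1233]
eef_rot: [-3.142, 0.0, 2.605]
force: [-0.6, -0.3, 0.2]
grip_width: 0.0494
grip_force: 0.0
```

```bash
python3 -c "
from plan import *
print(get_obs()['grip_force'])
plan([lidp(t) for t in np.linspace(.17,1.64,13)[1:]])"
```

```text
0.0
[-0.028, 0.001, -0.055] [-0.0, 0.0001, -0.0004]
[-0.066, 0.001, -0.107] [-0.0, 0.0001, -0.0004]
[-0.11, 0.001, -0.155] [-0.0, 0.0001, -0.0004]
[-0.159, 0.002, -0.197] [-0.0, 0.0001, -0.0004]
[-0.214, 0.002, -0.233] [-0.0, 0.0001, -0.0004]
[-0.272, 0.002, -0.262] [-0.0, 0.0001, -0.0004]
[-0.333, 0.002, -0.283] [-0.0, 0.0001, -0.0004]
[-0.397, 0.002, -0.297] [-0.0, 0.0001, -0.0004]
[-0.461, 0.002, -0.303] [-0.0, 0.0001, -0.0004]
[-0.526, 0.002, -0.301] [-0.0, 0.0001, -0.0004]
[-0.591, 0.003, -0.291] [-0.0, 0.0001, -0.0004]
[-0.653, 0.003, -0.274] [-0.0, 0.0001, -0.0004]
pose [ 0.4657 -0.2744  0.1233] [-180.     0.   149.3] t 2.7 F [-0.6 -0.3  0.2] w 0.0494
```

Request:
play_rows([
  [[0,0,0,0,0,0,-1],[0,0,0,0,0,0,-1],[0,0,0,0,0,0,-1],[0,0,0,0,0,0,-1],[0,0,0,0,0,0,-1],[0,0,0,0,0,0,-1]],
])

```text
time_s: 3.3
ee_pos: [0.4642, -0.2766, 0.1229]
eef_rot: [-3.137, -0.0, 2.604]
force: [-10.7, -16.0, 0.1]
grip_width: 0.024
grip_force: 15.0
```

Request:
play_rows([
  [[-0.028,0,-0.055,0,0,0,-1],[-0.066,0,-0.107,0,0,0,-1],[-0.11,0,-0.155,0,0,0,-1],[-0.159,0,-0.197,0,0,0,-1],[-0.214,0,-0.233,0,0,0,-1],[-0.214,0,-0.233,0,0,0,-1]],
])

```text
time_s: 3.9
ee_pos: [0.5112, -0.3045, 0.1821]
eef_rot: [-3.137, 0.001, 2.604]
force: [-10.5, -12.4, 5.9]
grip_width: 0.0238
grip_force: 15.0
```

```bash
python3 -c "
from plan import *
plan([lidp(t) for t in np.linspace(.17,1.64,13)[5:]])
c=snap('scene');cv2.imwrite('pics/s2.png',c['frame'][80:330,120:500,::-1])"
```

```text
[0.005, 0.012, 0.002] [-0.0007, 0.0002, -0.0006]
[-0.054, 0.012, -0.027] [-0.0007, 0.0002, -0.0006]
[-0.115, 0.012, -0.048] [-0.0007, 0.0002, -0.0006]
[-0.178, 0.012, -0.062] [-0.0007, 0.0002, -0.0006]
[-0.243, 0.013, -0.068] [-0.0007, 0.0002, -0.0006]
[-0.308, 0.013, -0.066] [-0.0007, 0.0002, -0.0006]
[-0.372, 0.013, -0.056] [-0.0007, 0.0002, -0.0006]
[-0.435, 0.014, -0.038] [-0.0007, 0.0002, -0.0006]
pose [ 0.5112 -0.3045  0.1821] [-1.798e+02  1.000e-01  1.492e+02] t 3.9 F [-10.5 -12.4   5.9] w 0.0238
```

View pics/s2.png

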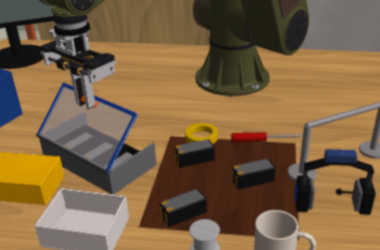

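The crop shows the lid at roughly 45° with the tab still pinched at (88,95). I'll continue the swing.

Request:
play_rows([
  [[-0.058,-0.01,-0.029,0,0,0,-1],[-0.119,-0.01,-0.05,0,0,0,-1],[-0.183,-0.01,-0.064,0,0,0,-1],[-0.247,-0.01,-0.07,0,0,0,-1],[-0.312,-0.01,-0.068,0,0,0,-1],[-0.377,-0.01,-0.058,0,0,0,-1],[-0.44,-0.01,-0.041,0,0,0,-1],[-0.44,-0.01,-0.041,0,0,0,-1]],
])

```text
time_s: 4.75
ee_pos: [0.6063, -0.3611, 0.192]
eef_rot: [-3.141, 0.003, 2.605]
force: [3.8, -3.1, 6.6]
grip_width: 0.0236
grip_force: 15.0
```

Request:
play_rows([
  [[0,0,0,0,0,0,0],[0,0,0,0,0,0,0],[0,0,-0.1,0,0,0,0],[0,0,-0.3,0,0,0,0],[0,0,-0.45,0,0,0,0],[0.3,0,-0.45,0,0,0,0],[0.6,0.2,-0.45,0,0,0,0],[0.6,0.4,-0.45,0,0,0,0],[0.6,0.6,-0.45,0,0,0,0],[0.6,0.8,-0.45,0,0,0,0]],
])

```text
time_s: 5.75
ee_pos: [0.5611, -0.1499, 0.3048]
eef_rot: [3.141, 0.001, 2.604]
force: [1.1, -0.9, -0.6]
grip_width: 0.0469
grip_force: 0.0
```

```bash
cat > m3.py <<'E'
from m2 import *
import sys
tag=sys.argv[1]
ct=snap("top");cs=snap("scene");np.savez(f"top{tag}.npz",**ct);np.savez(f"scene{tag}.npz",**cs)
cv2.imwrite(f"pics/t{tag}.png",cv2.resize(ct["frame"][180:330,150:480],None,fx=2.4,fy=2.4,interpolation=cv2.INTER_CUBIC)[...,::-1])
cv2.imwrite(f"pics/s{tag}.png",cs["frame"][...,::-1])
packs(ct,"top");packs(cs,"scene")
E
python3 m3.py a; python3 -c "
from plan import *
plan([])"
```

```text
top pack ctr [680.2 -48.9] size [43.6 97.1] yaw -51.4 ztop 0.0423 | ray ctr [682.3 -49.3] size [86.8233084  38.04094656] brass 17
top pack ctr [545.6  96.6] size [43.1 95.6] yaw -63.3 ztop 0.0427 | ray ctr [546.6  94.5] size [87.7334122  37.97948204] brass 34
top pack ctr [473.3 -22.8] size [33.5 66.6] yaw -23.8 ztop 0.0427 | ray ctr [470.  -25.1] size [51.57486236 26.47860052] brass 0
scene pack ctr [477.2 -54.7] size [45.9 96.9] yaw -62.8 ztop 0.043 | ray ctr [474.8 -56.9] size [95.36576343 35.26354623] brass 54
scene pack ctr [546.5  97.8] size [45.  97.9] yaw -63.1 ztop 0.0425 | ray ctr [546.   91.4] size [91.25453046 33.51695652] brass 53
scene pack ctr [683.4 -48. ] size [46.6 96.5] yaw -53.2 ztop 0.0427 | ray ctr [683.6 -52.9] size [90.84932012 34.38263428] brass 65
pose [ 0.563  -0.1468  0.3043] [179.9  -0.  149.6] t 5.85 F [-0.1 -0.9  0.2] w 0.0471
```

View pics/ta.png

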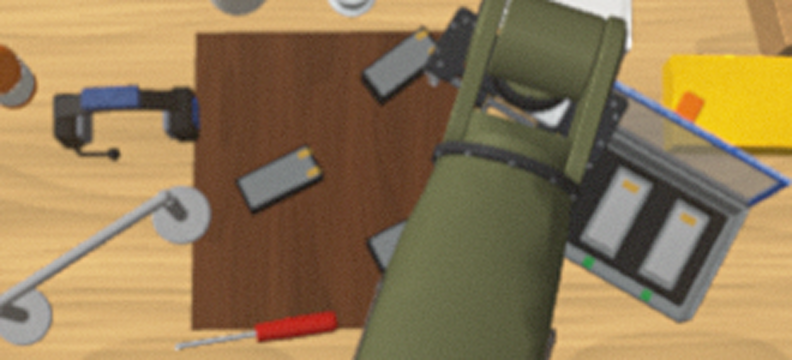

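The lid is up past upright (tab at about (690,105)) and the pockets are visible. Next is the pack at (546,97), which also clears the arm from the charger view.

```bash
python3 -c "
from plan import *
plan([(.546,.097,.2,116.8),(.546,.097,.12,116.8),(.546,.097,.029,116.8)])"
```

```text
[0.553, 0.806, 0.418] [0.0001, -0.0, 0.091]
[0.553, 0.806, 0.738] [0.0001, -0.0, 0.091]
[0.553, 0.805, 1.102] [0.0001, -0.0, 0.091]
pose [ 0.563  -0.1468  0.3043] [179.9  -0.  149.6] t 5.85 F [-0.1 -0.9  0.2] w 0.0471
```

Request:
play_rows([
  [[0.553,0.806,0.418,0,0,0.091,0.6],[0.553,0.806,0.418,0,0,0.091,0.6],[0.553,0.806,0.418,0,0,0.091,0.6],[0.553,0.806,0.418,0,0,0.091,0.6],[0.553,0.806,0.418,0,0,0.091,0.6],[0.553,0.806,0.738,0,0,0.091,0.6],[0.553,0.806,0.738,0,0,0.091,0.6],[0.553,0.806,0.738,0,0,0.091,0.6]],
])

```text
time_s: 6.65
ee_pos: [0.5435, 0.0924, 0.1148]
eef_rot: [-3.133, -0.003, 2.034]
force: [-0.8, 0.5, 1.0]
grip_width: 0.0756
grip_force: 0.0
```

```bash
cat > m4.py <<'E'
from m2 import *
from plan import CH,YAW
import sys
ct=dict(np.load(sys.argv[1]))
W=pts(ct);hsv=cv2.cvtColor(ct["frame"],cv2.COLOR_RGB2HSV);a=np.radians(YAW);M=np.array([[np.cos(a),-np.sin(a)],[np.sin(a),np.cos(a)]])
L=(W[...,:2]-CH)@M; Z=W[...,2]
reg=(np.abs(L[...,0])<.085)&(np.abs(L[...,1])<.14)&(Z<.09)
# plates: bright grey, low sat, z ~28mm
f=ct["frame"].astype(int).sum(-1)
for lo,hi,nm in((.018,.033,"plate"),):
    m=reg&(Z>lo)&(Z<hi)&(f>380)
    m=cv2.morphologyEx(m.astype(np.uint8),cv2.MORPH_OPEN,np.ones((3,3)))>0
    for b in blobs(m,60):
        v,u=np.nonzero(b);zz=np.nanmedian(Z[b])
        P=(ray(ct,np.c_[u,v],zz)[:,:2]-CH)@M;r=rect(P)
        print(nm,r[:3],"z",round(zz,4),"n",b.sum())
pk=reg&(f<170)&(L[...,0]<.06)
for b in blobs(pk,60):
    v,u=np.nonzero(b);P=(ray(ct,np.c_[u,v],.036)[:,:2]-CH)@M
    print("black",rect(P)[:3],np.percentile(P,[1,99],axis=0).round(4).tolist(),"z",np.nanmedian(Z[b]))
w=reg&(Z>.058)&(Z<.075)&(hsv[...,1]<80)
P=L[w];r=rect(P);print("walls",r[:3]); 
for s in(-1,1):
    q=P[(P[:,1]*s>.11)];print(" side",s,np.percentile(q,[2,50,98],axis=0).round(4).tolist())
E
python3 m3.py b; python3 m4.py topb.npz;  python3 -c "
from plan import *
plan([(.546,.097,.12,116.8),(.546,.097,.029,116.8)])"
```

```text
top pack ctr [679.8 -48.2] size [43.8 96.3] yaw -52.9 ztop 0.0425 | ray ctr [682.2 -49.6] size [86.50980774 37.86417659] brass 27
top pack ctr [476.1 -54.8] size [43.  95.7] yaw -63.3 ztop 0.0425 | ray ctr [475.5 -57. ] size [88.525416   37.18609474] brass 37
scene pack ctr [477.8 -54.3] size [47.9 95.8] yaw -60.8 ztop 0.0428 | ray ctr [475.3 -57. ] size [95.9155597  36.14355409] brass 53
scene pack ctr [546.6  96.6] size [47.  96.2] yaw -64.4 ztop 0.0427 | ray ctr [546.8  91.8] size [91.10789345 35.49923078] brass 54
scene pack ctr [683.2 -48.3] size [46.1 95.4] yaw -53.1 ztop 0.0427 | ray ctr [683.5 -52.9] size [92.09190842 34.4006271 ] brass 69
plate (array([ 1.4, 76.8]), array([88.6, 35. ]), 1.0) z 0.0279 n 247
plate (array([ 1.9, -1.4]), array([37. , 88.9]), 89.8) z 0.0278 n 288
plate (array([  0.2, -80.1]), array([35.8, 87.9]), 88.0) z 0.0274 n 280
black (array([-1. , -1.8]), array([231.1, 118.6]), 89.9) [[-0.0598, -0.1163], [0.0573, 0.1123]] z 0.03610268360183788
walls (array([ 2.8, -1.9]), array([263.5, 152.7]), 89.7)
 side -1 [[-0.0713, -0.1331], [0.0141, -0.1288], [0.0773, -0.1135]]
 side 1 [[-0.0675, 0.112], [0.0185, 0.1259], [0.074, 0.1294]]
[0.02, 0.008, 0.002] [-0.0, 0.0, -0.0009]
[0.02, 0.008, 0.366] [-0.0, 0.0, -0.0009]
pose [0.5465 0.0916 0.1205] [-180.     0.   116.5] t 6.75 F [-0.3 -0.2  0. ] w 0.0752
```

View pics/tb.png

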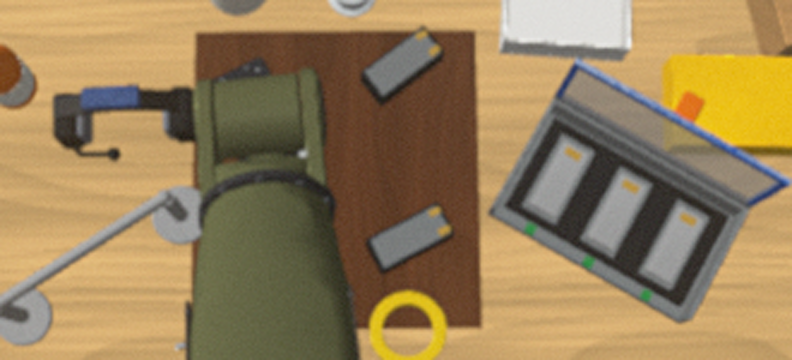

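Request:
play_rows([
  [[0,0,0,0,0,0,0.6],[0,0,0,0,0,0,0.6],[0,0,0,0,0,0,0.6]],
])

```text
time_s: 7.05
ee_pos: [0.5468, 0.0918, 0.1208]
eef_rot: [3.14, 0.001, 2.033]
force: [0.0, -0.7, 0.1]
grip_width: 0.075
grip_force: 0.0
```

```bash
sed -i 's/^CH=.*/CH=np.array([.5041,-.2968])+[.0013*.8607-.0026*.509,-.0013*.509-.0026*.8607]/' plan.py; python3 -c "
from plan import *
print(CH)
plan([(.546,.097,.12,116.8),(.546,.097,.029,116.8)])"
```

```text
[ 0.50389551 -0.29969952]
[0.02, 0.006, 0.003] [0.0003, 0.0001, -0.0009]
[0.02, 0.006, 0.367] [0.0003, 0.0001, -0.0009]
pose [0.5468 0.0918 0.1208] [179.9   0.  116.5] t 7.05 F [ 0.  -0.7  0.1] w 0.075
```

Request:
play_rows([
  [[0.02,0.006,0.1,0,0,-0.001,0.6],[0.02,0.006,0.2,0,0,-0.001,0.6],[0.02,0.006,0.3,0,0,-0.001,0.6],[0.02,0.006,0.367,0,0,-0.001,0.6],[0.02,0.006,0.367,0,0,-0.001,0.6],[0.02,0.006,0.367,0,0,-0.001,-1],[0.02,0.006,0.367,0,0,-0.001,-1],[0.02,0.006,0.367,0,0,-0.001,-1],[0.02,0.006,0.367,0,0,-0.001,-1],[0.02,0.006,0.367,0,0,-0.001,-1]],
], grip_force=20)

```text
time_s: 8.05
ee_pos: [0.5454, 0.0973, 0.0282]
eef_rot: [3.141, 0.0, 2.04]
force: [-3.0, -0.2, 5.1]
grip_width: 0.0417
grip_force: 20.0
```

Request:
play_rows([
  [[0,0,0,0,0,0,-1],[0,0,0,0,0,0,-1],[0,0,-0.2,0,0,0,-1],[0,0,-0.4,0,0,0,-1],[0,0,-0.4,0,0,0,-1]],
])

```text
time_s: 8.55
ee_pos: [0.548, 0.0977, 0.134]
eef_rot: [3.132, 0.003, 2.04]
force: [-0.2, 0.3, -3.3]
grip_width: 0.0417
grip_force: 20.0
```

```bash
python3 -c "
from plan import *
b=ch(0,.078)
plan([(*b,.14,149.4),(*b,.09,149.4),(*b,.057,149.4)])"
```

```text
Traceback (most recent call last):
  File "plan.py", line 5, in ch
    a=np.radians(YAW);return CH+[x*np.cos(a)-y*np.sin(a),x*np.sin(a)+y*np.cos(a)]
                 ^^^
NameError: name 'YAW' is not defined. Did you mean: 'yaw'?
```

```bash
sed -i '/^CH=/a YAW=-30.6' plan.py; python3 -c "
from plan import *
b=ch(0,.078);print(b)
plan([(*b,.14,149.4),(*b,.09,149.4),(*b,.057,149.4)])"
```

```text
[ 0.54360074 -0.23256164]
[-1.171, -0.612, -0.026] [0.0013, 0.001, -0.0904]
[-1.17, -0.614, 0.174] [0.0013, 0.001, -0.0904]
[-1.17, -0.615, 0.306] [0.0013, 0.001, -0.0904]
pose [0.548  0.0977 0.134 ] [179.5   0.2 116.9] t 8.55 F [-0.2  0.3 -3.3] w 0.0417
```

Request:
play_rows([
  [[-0.98,-0.512,-0.03,0,0,-0.0904,-1],[-0.98,-0.512,-0.03,0,0,-0.0904,-1],[-0.98,-0.512,-0.03,0,0,-0.0904,-1],[-0.98,-0.512,-0.03,0,0,-0.0904,-1],[-0.98,-0.512,-0.03,0,0,-0.0904,-1],[-0.98,-0.512,-0.03,0,0,-0.0904,-1],[-0.98,-0.512,-0.03,0,0,-0.0904,-1],[-0.98,-0.512,-0.03,0,0,-0.0904,-1]],
])

```text
time_s: 9.35
ee_pos: [0.5413, -0.1795, 0.134]
eef_rot: [-3.142, -0.002, 2.606]
force: [-0.1, 0.5, -2.4]
grip_width: 0.042
grip_force: 20.0
```

```bash
cat > m5.py <<'E'
from plan import *
import sys
# held pack: from scene+top views, points of top grey face/brass near tool
o=get_obs();p=o["ee_pos"];R0=R.from_euler("xyz",o["eef_rot"])
for n in("scene","top"):
    c=snap(n);W=pts(c);L=R0.inv().apply((W-p).reshape(-1,3)).reshape(W.shape)
    m=(np.abs(L[...,0])<.07)&(np.abs(L[...,1])<.021)&(L[...,2]>-.02)&(L[...,2]<.03)
    if m.sum()>20:
        q=L[m];print(n,m.sum(),"x ext",np.percentile(q[:,0],[1,3,97,99]).round(4),"z",np.percentile(q[:,2],[3,97]).round(4))
E
python3 m5.py; python3 -c "
from plan import *
b=ch(0,.078)
plan([(*b,.14,149.4),(*b,.09,149.4),(*b,.057,149.4)])"
```

```text
scene 453 x ext [-0.0511 -0.0509  0.0364  0.0424] z [-0.017   0.0228]
[-0.117, -0.184, -0.022] [0.0, -0.0002, 0.0001]
[-0.118, -0.184, 0.178] [0.0, -0.0002, 0.0001]
[-0.118, -0.184, 0.31] [0.0, -0.0002, 0.0001]
pose [ 0.5417 -0.178   0.1345] [ 1.800e+02 -1.000e-01  1.494e+02] t 9.45 F [-0.3  0.7 -3.2] w 0.0421
```

Request:
play_rows([
  [[-0.112,-0.184,-0.02,0,0,0,-1],[-0.112,-0.184,-0.02,0,0,0,-1],[-0.112,-0.184,0.06,0,0,0,-1],[-0.112,-0.184,0.14,0,0,0,-1],[-0.112,-0.184,0.2,0,0,0,-1],[-0.112,-0.184,0.23,0,0,0,-1],[-0.112,-0.184,0.25,0,0,0,-1],[-0.112,-0.184,0.25,0,0,0,-1]],
])

```text
time_s: 10.25
ee_pos: [0.5426, -0.2326, 0.0726]
eef_rot: [-3.142, -0.0, 2.608]
force: [0.2, -0.1, -1.0]
grip_width: 0.0418
grip_force: 20.0
```

Request:
play_rows([
  [[0,0,0.02,0,0,0,-1],[0,0,0.04,0,0,0,-1],[0,0,0.056,0,0,0,-1],[0,0,0.056,0,0,0,-1]],
])

```text
time_s: 10.65
ee_pos: [0.5423, -0.2328, 0.0581]
eef_rot: [-3.142, -0.001, 2.608]
force: [0.2, -0.3, -2.1]
grip_width: 0.0418
grip_force: 20.0
```

Request:
play_rows([
  [[0,0,0.005,0,0,0,-1],[0,0,0.005,0,0,0,0.13],[0,0,0.005,0,0,0,0.13],[0,0,0.005,0,0,0,0.13],[0,0,-0.1,0,0,0,0.13],[0,0,-0.24,0,0,0,0.13],[0,0,-0.24,0,0,0,-1],[0,0,-0.24,0,0,0,-1],[0,0,-0.24,0,0,0,-1],[0,0,-0.24,0,0,0,-1]],
])

```text
time_s: 11.65
ee_pos: [0.5421, -0.2327, 0.1176]
eef_rot: [-3.141, -0.002, 2.608]
force: [-0.4, 0.4, -0.6]
grip_width: 0.0245
grip_force: 0.0
```

```bash
python3 -c "
from plan import *
b=ch(0,.078)
plan([(*b,.095,149.4),(*b,.089,149.4),(*b,.081,149.4),(*b,.079,149.4)])"
```

```text
[-0.005, 0.003, 0.091] [-0.0, -0.0003, 0.0]
[-0.005, 0.003, 0.115] [-0.0, -0.0003, 0.0]
[-0.005, 0.003, 0.147] [-0.0, -0.0003, 0.0]
[-0.005, 0.003, 0.155] [-0.0, -0.0003, 0.0]
pose [ 0.5421 -0.2327  0.1176] [-1.800e+02 -1.000e-01  1.494e+02] t 11.65 F [-0.4  0.4 -0.6] w 0.0245
```

Request:
play_rows([
  [[0,0,0.04,0,0,0,-1],[0,0,0.08,0,0,0,-1],[0,0,0.105,0,0,0,-1],[0,0,0.12,0,0,0,-1],[0,0,0.13,0,0,0,-1],[0,0,0.14,0,0,0,-1],[0,0,0.145,0,0,0,-1],[0,0,0.15,0,0,0,-1],[0,0,0.15,0,0,0,-1]],
])

```text
time_s: 12.55
ee_pos: [0.5424, -0.2328, 0.0813]
eef_rot: [-3.142, -0.001, 2.608]
force: [-2.4, 1.6, 4.0]
grip_width: 0.0005
grip_force: 2.2
```

Request:
play_rows([
  [[0,0,0.005,0,0,0,-1],[0,0,0.01,0,0,0,-1],[0,0,0.01,0,0,0,-1]],
])

```text
time_s: 12.85
ee_pos: [0.5428, -0.233, 0.0811]
eef_rot: [3.142, 0.001, 2.608]
force: [-12.9, 5.4, 26.6]
grip_width: 0.0008
grip_force: 13.5
```

Request:
play_rows([
  [[0,0,-0.1,0,0,0,0.6],[0,0,-0.3,0,0,0,0.6],[0.2,0.2,-0.4,0,0,0,0.6],[0.2,0.4,-0.4,0,0,0,0.6],[0.2,0.6,-0.4,0,0,0,0.6],[0.2,0.8,-0.4,0,0,0,0.6],[0.2,0.9,-0.4,0,0,0,0.6],[0.2,0.9,-0.4,0,0,0,0.6]],
])

```text
time_s: 13.65
ee_pos: [0.6154, -0.0094, 0.1781]
eef_rot: [3.141, -0.0, 2.612]
force: [-0.4, -0.3, -0.4]
grip_width: 0.0612
grip_force: 0.0
```

```bash
cat >> m4.py <<'E'
zt=reg&(Z>.055)&(Z<.09)&(np.abs(L[...,0])<.045)
for k,y in enumerate((.078,0,-.078)):
    b=zt&(np.abs(L[...,1]-y)<.03)
    g=b&(f>230)&(f<500)
    if b.sum()>50:
        r=rect(L[b]);print("in bay",k,r[:3],"z",np.nanmedian(Z[g]),np.nanpercentile(Z[g],[20,80]))
E
python3 m3.py c; python3 m4.py topc.npz|grep bay;  python3 -c "
from plan import *
x=(.4765,-.0547);plan([(*x,.2,117.2),(*x,.12,117.2)])"
```

```text
scene pack ctr [477.  -53.3] size [46.2 98.7] yaw -60.0 ztop 0.0429 | ray ctr [474.9 -57.4] size [96.40000595 35.77336882] brass 55
scene pack ctr [683.  -47.4] size [45.1 97.6] yaw -52.7 ztop 0.0427 | ray ctr [683.7 -52.5] size [91.82935435 35.4648402 ] brass 68
in bay 0 (array([-0.2, 79.6]), array([42.3, 90.1]), 89.2) z 0.06299932994010948 [0.0600758  0.06562431]
[0.39, -0.422, -0.087] [-0.0001, -0.0001, 0.0897]
[0.389, -0.422, 0.233] [-0.0001, -0.0001, 0.0897]
pose [ 0.614  -0.0131  0.1781] [-180.    -0.   149.5] t 13.75 F [0.  0.1 0.2] w 0.0689
```

Request:
play_rows([
  [[0.389,-0.422,0,0,0,0.0897,0.6],[0.389,-0.422,0,0,0,0.0897,0.6],[0.389,-0.422,0,0,0,0.0897,0.6],[0.389,-0.422,0.1,0,0,0.0897,0.6],[0.389,-0.422,0.2,0,0,0.0897,0.6],[0.389,-0.422,0.233,0,0,0.0897,0.6],[0.389,-0.422,0.233,0,0,0.0897,0.6],[0.389,-0.422,0.233,0,0,0.0897,0.6]],
])

```text
time_s: 14.55
ee_pos: [0.4769, -0.0555, 0.1212]
eef_rot: [3.141, 0.0, 2.044]
force: [0.1, 0.7, 0.6]
grip_width: 0.0751
grip_force: 0.0
```

```bash
python3 m3.py d; python3 -c "
from plan import *
x=(.4765,-.0547);plan([(*x,.12,117.2),(*x,.029,117.2)])"
```

```text
top pack ctr [679.7 -48.5] size [43.4 95.8] yaw -52.0 ztop 0.0426 | ray ctr [682.3 -49.6] size [87.00152847 37.64335443] brass 27
scene pack ctr [477.9 -53.9] size [46.7 95.9] yaw -62.7 ztop 0.0429 | ray ctr [474.8 -56.9] size [95.39995594 35.18049366] brass 54
scene pack ctr [683.1 -47.6] size [45.9 96.1] yaw -52.2 ztop 0.0427 | ray ctr [683.1 -52.8] size [91.67743042 33.71415294] brass 67
[0.003, -0.001, 0.006] [0.0002, 0.0001, -0.0002]
[0.003, -0.002, 0.37] [0.0002, 0.0001, -0.0002]
pose [ 0.4771 -0.0553  0.1214] [1.799e+02 1.000e-01 1.171e+02] t 14.65 F [0.5 0.3 0.1] w 0.0754
```

Request:
play_rows([
  [[0.003,0,0.1,0,0,0,0.6],[0.003,0,0.2,0,0,0,0.6],[0.003,0,0.3,0,0,0,0.6],[0.003,0,0.37,0,0,0,0.6],[0.003,0,0.37,0,0,0,0.6],[0.003,0,0.37,0,0,0,-1],[0.003,0,0.37,0,0,0,-1],[0.003,0,0.37,0,0,0,-1],[0.003,0,0.37,0,0,0,-1],[0.003,0,0.37,0,0,0,-1]],
])

```text
time_s: 15.65
ee_pos: [0.4763, -0.0545, 0.0284]
eef_rot: [3.141, 0.0, 2.044]
force: [-4.3, -0.8, 6.7]
grip_width: 0.0417
grip_force: 20.0
```

Request:
play_rows([
  [[0,0,0,0,0,0,-1],[0,0,0,0,0,0,-1],[0,0,-0.2,0,0,0,-1],[0,0,-0.4,0,0,0,-1],[0,0,-0.44,0,0,0,-1],[0,0,-0.44,0,0,0,-1]],
])

```text
time_s: 16.25
ee_pos: [0.4768, -0.0545, 0.1392]
eef_rot: [3.139, 0.002, 2.044]
force: [0.2, 0.8, -3.2]
grip_width: 0.0421
grip_force: 20.0
```

```bash
python3 -c "
from plan import *
b=ch(0,0)
plan([(*b,.14,149.4),(*b,.09,149.4),(*b,.057,149.4)])"
```

```text
[-0.922, -0.351, -0.003] [0.0003, 0.0004, -0.0897]
[-0.922, -0.351, 0.197] [0.0003, 0.0004, -0.0897]
[-0.922, -0.352, 0.329] [0.0003, 0.0004, -0.0897]
pose [ 0.4768 -0.0545  0.1392] [1.799e+02 1.000e-01 1.171e+02] t 16.25 F [ 0.2  0.8 -3.2] w 0.0421
```

Request:
play_rows([
  [[-0.922,-0.351,-0.003,0,0,-0.0897,-1],[-0.922,-0.351,-0.003,0,0,-0.0897,-1],[-0.922,-0.351,-0.003,0,0,-0.0897,-1],[-0.922,-0.351,-0.003,0,0,-0.0897,-1],[-0.922,-0.351,-0.003,0,0,-0.0897,-1],[-0.922,-0.351,-0.003,0,0,-0.0897,-1],[-0.922,-0.351,-0.003,0,0,-0.0897,-1],[-0.922,-0.351,-0.003,0,0,-0.0897,-1],[-0.922,-0.351,-0.003,0,0,-0.0897,-1]],
])

```text
time_s: 17.15
ee_pos: [0.5032, -0.2981, 0.138]
eef_rot: [3.141, -0.001, 2.609]
force: [0.1, 0.3, -2.3]
grip_width: 0.0419
grip_force: 20.0
```

```bash
python3 m5.py;python3 -c "
from plan import *
b=ch(-.0015,0)
plan([(*b,.14,149.4),(*b,.09,149.4),(*b,.057,149.4)])"
```

```text
scene 112 x ext [-0.0099 -0.0092  0.0444  0.047 ] z [-0.0185  0.0224]
[0.002, -0.003, -0.005] [0.0, -0.0, 0.0002]
[0.002, -0.003, 0.195] [0.0, -0.0, 0.0002]
[0.002, -0.003, 0.327] [0.0, -0.0, 0.0002]
pose [ 0.5034 -0.2984  0.1386] [180.   -0.  149.5] t 17.25 F [ 0.5  0.4 -2.3] w 0.0419
```

Request:
play_rows([
  [[0.002,-0.003,0.06,0,0,0,-1],[0.002,-0.003,0.14,0,0,0,-1],[0.002,-0.003,0.2,0,0,0,-1],[0.002,-0.003,0.23,0,0,0,-1],[0.002,-0.003,0.26,0,0,0,-1],[0.002,-0.003,0.29,0,0,0,-1],[0.002,-0.003,0.31,0,0,0,-1],[0.002,-0.003,0.323,0,0,0,-1],[0.002,-0.003,0.323,0,0,0,-1]],
])

```text
time_s: 18.15
ee_pos: [0.5024, -0.2999, 0.0578]
eef_rot: [3.142, -0.0, 2.608]
force: [0.6, -0.9, -2.5]
grip_width: 0.0419
grip_force: 20.0
```

In the pocket with no resistance. Now release and press.

Request:
play_rows([
  [[0,0,0.004,0,0,0,-1],[0,0,0.004,0,0,0,0.13],[0,0,0.004,0,0,0,0.13],[0,0,0.004,0,0,0,0.13],[0,0,-0.1,0,0,0,0.13],[0,0,-0.24,0,0,0,0.13],[0,0,-0.24,0,0,0,-1],[0,0,-0.24,0,0,0,-1],[0,0,-0.24,0,0,0,-1],[0,0,-0.24,0,0,0,-1]],
])

```text
time_s: 19.15
ee_pos: [0.502, -0.2997, 0.1169]
eef_rot: [3.141, -0.002, 2.608]
force: [0.4, 0.7, 0.3]
grip_width: 0.0244
grip_force: 0.0
```

Request:
play_rows([
  [[0,0,0.04,0,0,0,-1],[0,0,0.08,0,0,0,-1],[0,0,0.105,0,0,0,-1],[0,0,0.12,0,0,0,-1],[0,0,0.13,0,0,0,-1],[0,0,0.14,0,0,0,-1],[0,0,0.147,0,0,0,-1],[0,0,0.153,0,0,0,-1],[0,0,0.157,0,0,0,-1],[0,0,0.157,0,0,0,-1]],
])

```text
time_s: 20.15
ee_pos: [0.5025, -0.3, 0.081]
eef_rot: [-3.141, 0.001, 2.608]
force: [-12.4, 6.5, 29.1]
grip_width: 0.0005
grip_force: 14.5
```

Request:
play_rows([
  [[0,0,-0.1,0,0,0,0.6],[0,0,-0.3,0,0,0,0.6],[0,0.2,-0.4,0,0,0,0.6],[0,0.4,-0.4,0,0,0,0.6],[0,0.6,-0.4,0,0,0,0.6],[0,0.8,-0.4,0,0,0,0.6],[0,0.9,-0.4,0,0,0,0.6],[0,0.9,-0.4,0,0,0,0.6],[0,0.9,-0.4,0,0,0,0.6]],
])

```text
time_s: 21.05
ee_pos: [0.6169, -0.106, 0.1782]
eef_rot: [-3.141, -0.001, 2.609]
force: [0.1, -0.3, -0.1]
grip_width: 0.0687
grip_force: 0.0
```

```bash
python3 m3.py e; python3 m4.py tope.npz|grep bay;  python3 -c "
from plan import *
x=(.6815,-.0483);plan([(*x,.2,127.4),(*x,.12,127.4)])"
```

```text
top pack ctr [664.1 -28.1] size [44.3 43.9] yaw -143.3 ztop 0.0431 | ray ctr [666.7 -29.4] size [37.59486984 36.96106894] brass 0
scene pack ctr [682.9 -47.6] size [45.5 97. ] yaw -51.3 ztop 0.0428 | ray ctr [683.2 -52.9] size [92.56126378 34.49763835] brass 68
in bay 0 (array([-0.1, 79.4]), array([89.7, 42.2]), 0.1) z 0.06263680987248899 [0.06001796 0.06551632]
in bay 1 (array([-0. ,  0.3]), array([43. , 89.8]), 89.6) z 0.06309884350887107 [0.06017786 0.06555074]
[-0.103, 0.335, -0.086] [-0.0, -0.0, 0.061]
[-0.103, 0.336, 0.234] [-0.0, -0.0, 0.061]
pose [ 0.6165 -0.1073  0.1785] [-180.    -0.   149.3] t 21.15 F [ 0.3 -0.5 -0.5] w 0.0743
```

Request:
play_rows([
  [[-0.103,0.336,0,0,0,0.061,0.35],[-0.103,0.336,0,0,0,0.061,0.35],[-0.103,0.336,0.1,0,0,0.061,0.35],[-0.103,0.336,0.2,0,0,0.061,0.35],[-0.103,0.336,0.234,0,0,0.061,0.35],[-0.103,0.336,0.234,0,0,0.061,0.35],[-0.103,0.336,0.234,0,0,0.061,0.35]],
])

```text
time_s: 21.85
ee_pos: [0.6822, -0.0479, 0.1217]
eef_rot: [3.14, 0.001, 2.224]
force: [0.1, -0.5, -0.4]
grip_width: 0.0637
grip_force: 0.0
```

```bash
python3 m3.py f; python3 -c "
from plan import *
x=(.6815,-.0483);plan([(*x,.12,127.4),(*x,.029,127.4)])"
```

```text
scene pack ctr [682.7 -48.1] size [46.4 96.8] yaw -51.7 ztop 0.0428 | ray ctr [683.8 -52.4] size [92.38515128 35.60337582] brass 68
[-0.0, -0.004, 0.008] [0.0003, 0.0003, 0.0001]
[0.0, -0.005, 0.372] [0.0003, 0.0003, 0.0001]
pose [ 0.6823 -0.0476  0.122 ] [1.799e+02 1.000e-01 1.274e+02] t 21.95 F [ 0.1 -0.3 -0.2] w 0.0636
```

Request:
play_rows([
  [[0,-0.003,0.1,0,0,0,0.35],[0,-0.003,0.2,0,0,0,0.35],[0,-0.003,0.3,0,0,0,0.35],[0,-0.003,0.37,0,0,0,0.35],[0,-0.003,0.37,0,0,0,0.35],[0,-0.003,0.37,0,0,0,-1],[0,-0.003,0.37,0,0,0,-1],[0,-0.003,0.37,0,0,0,-1],[0,-0.003,0.37,0,0,0,-1],[0,-0.003,0.37,0,0,0,-1]],
])

```text
time_s: 22.95
ee_pos: [0.6817, -0.0477, 0.0291]
eef_rot: [3.141, 0.001, 2.224]
force: [-3.0, -1.8, 6.4]
grip_width: 0.042
grip_force: 20.0
```

Request:
play_rows([
  [[0,0,0,0,0,0,-1],[0,0,-0.2,0,0,0,-1],[0,0,-0.4,0,0,0,-1],[0,0,-0.44,0,0,0,-1],[0.2,-0.2,-0.44,0,0,0,-1],[0.2,-0.4,-0.44,0,0,0,-1],[0.2,-0.6,-0.44,0,0,0,-1],[0.2,-0.6,-0.44,0,0,0,-1],[0.2,-0.6,-0.44,0,0,0,-1]],
])

```text
time_s: 23.85
ee_pos: [0.5303, -0.1001, 0.1378]
eef_rot: [-3.141, -0.0, 2.222]
force: [0.3, 0.5, -2.4]
grip_width: 0.0421
grip_force: 20.0
```

```bash
python3 m5.py; python3 -c "
from plan import *
b=ch(-.0015,-.078)
plan([(*b,.14,149.4),(*b,.09,149.4),(*b,.057,149.4)])"
```

```text
scene 409 x ext [-0.0494 -0.049   0.0441  0.0466] z [-0.0161  0.0239]
[-0.68, -0.869, -0.009] [0.0001, 0.0, -0.0611]
[-0.68, -0.869, 0.191] [0.0001, 0.0, -0.0611]
[-0.68, -0.869, 0.323] [0.0001, 0.0, -0.0611]
pose [ 0.5321 -0.099   0.1377] [180.    0.  127.4] t 23.95 F [ 0.6 -0.2 -2.7] w 0.0418
```

Request:
play_rows([
  [[-0.68,-0.869,-0.009,0,0,-0.0611,-1],[-0.68,-0.869,-0.009,0,0,-0.0611,-1],[-0.68,-0.869,-0.009,0,0,-0.0611,-1],[-0.68,-0.869,-0.009,0,0,-0.0611,-1],[-0.68,-0.869,-0.009,0,0,-0.0611,-1],[-0.68,-0.869,-0.009,0,0,-0.0611,-1],[-0.68,-0.869,-0.009,0,0,-0.0611,-1],[-0.68,-0.869,-0.009,0,0,-0.0611,-1],[-0.68,-0.869,-0.009,0,0,-0.0611,-1]],
])

```text
time_s: 24.85
ee_pos: [0.4635, -0.3649, 0.1396]
eef_rot: [3.141, -0.001, 2.61]
force: [0.3, 0.4, -2.4]
grip_width: 0.042
grip_force: 20.0
```

```bash
python3 -c "
from plan import *
b=ch(-.0015,-.078)
plan([(*b,.14,149.4),(*b,.09,149.4),(*b,.057,149.4)])"
```

```text
[-0.0, -0.005, -0.002] [0.0001, -0.0001, 0.0004]
[-0.0, -0.005, 0.198] [0.0001, -0.0001, 0.0004]
[-0.0, -0.005, 0.33] [0.0001, -0.0001, 0.0004]
pose [ 0.4635 -0.3649  0.1396] [180.   -0.  149.5] t 24.85 F [ 0.3  0.4 -2.4] w 0.042
```

Request:
play_rows([
  [[0,-0.004,0.06,0,0,0,-1],[0,-0.004,0.14,0,0,0,-1],[0,-0.004,0.2,0,0,0,-1],[0,-0.004,0.23,0,0,0,-1],[0,-0.004,0.26,0,0,0,-1],[0,-0.004,0.29,0,0,0,-1],[0,-0.004,0.31,0,0,0,-1],[0,-0.004,0.324,0,0,0,-1],[0,-0.004,0.328,0,0,0,-1],[0,-0.004,0.328,0,0,0,-1]],
])

```text
time_s: 25.85
ee_pos: [0.4622, -0.367, 0.0581]
eef_rot: [-3.142, 0.0, 2.608]
force: [-0.4, 1.3, -2.7]
grip_width: 0.0418
grip_force: 20.0
```

Request:
play_rows([
  [[0,0,0.003,0,0,0,-1],[0,0,0.003,0,0,0,0.13],[0,0,0.003,0,0,0,0.13],[0,0,0.003,0,0,0,0.13],[0,0,-0.1,0,0,0,0.13],[0,0,-0.24,0,0,0,0.13],[0,0,-0.24,0,0,0,-1],[0,0,-0.24,0,0,0,-1],[0,0,-0.24,0,0,0,-1],[0,0,-0.24,0,0,0,-1]],
])

```text
time_s: 26.85
ee_pos: [0.4618, -0.3667, 0.1169]
eef_rot: [3.141, -0.002, 2.608]
force: [0.3, -0.1, 0.1]
grip_width: 0.0246
grip_force: 0.0
```

Request:
play_rows([
  [[0,0,0.04,0,0,0,-1],[0,0,0.08,0,0,0,-1],[0,0,0.105,0,0,0,-1],[0,0,0.12,0,0,0,-1],[0,0,0.13,0,0,0,-1],[0,0,0.14,0,0,0,-1],[0,0,0.147,0,0,0,-1],[0,0,0.153,0,0,0,-1],[0,0,0.157,0,0,0,-1],[0,0,0.157,0,0,0,-1]],
])

```text
time_s: 27.85
ee_pos: [0.4622, -0.3671, 0.0811]
eef_rot: [-3.141, 0.001, 2.608]
force: [-10.7, 8.5, 28.5]
grip_width: 0.0005
grip_force: 14.3
```

Request:
play_rows([
  [[0,0,-0.2,0,0,0,0],[0,0,-0.4,0,0,0,0],[0,0,-0.6,0,0,0,0],[0,0,-0.8,0,0,0,0],[0.4,0,-0.95,0,0,0,0],[0.6,0,-0.95,0,0,0,0],[0.8,0,-0.95,0,0,0,0],[0.8,0,-0.95,0,0,0,0],[0.8,0,-0.95,0,0,0,0]],
])

```text
time_s: 28.75
ee_pos: [0.2873, -0.2635, 0.3174]
eef_rot: [-3.141, 0.003, 2.608]
force: [0.3, -0.3, -0.6]
grip_width: 0.0467
grip_force: 0.0
```

```bash
cat > m6.py <<'E'
from plan import *
for n in("top","scene"):
    c=snap(n);W=pts(c);hsv=cv2.cvtColor(c["frame"],cv2.COLOR_RGB2HSV)
    a=np.radians(YAW);M=np.array([[np.cos(a),-np.sin(a)],[np.sin(a),np.cos(a)]]);L=W.copy();L[...,:2]=(W[...,:2]-CH)@M
    reg=(np.abs(L[...,1])<.145)&(L[...,0]>-.09)&(L[...,0]<.18)&(W[...,2]<.26)&(W[...,2]>.05)
    m=reg&(hsv[...,0]<14)&(hsv[...,1]>150)
    if m.sum()>5:print(n,"tab local",np.nanmedian(L[m],0).round(4),np.nanpercentile(L[m],[5,95],axis=0).round(4).tolist(),m.sum())
    m=reg&(hsv[...,0]>105)&(hsv[...,0]<130)&(hsv[...,1]>110)
    P=L[m];d=P[:,0]-.075;h=P[:,2]-.0665;far=np.hypot(d,h)>.05
    print(n,"lid th",np.median(np.arctan2(h[far],-d[far])),"pct z",np.percentile(P[:,2],[2,98]),m.sum())
E
python3 m6.py;python3 m3.py g >/dev/null; python3 m4.py topg.npz|grep bay; python3 -c "
from plan import *
for t in (1.6,1.64,1.7): print(np.round(lidp(t),4))
plan([])"
```

```text
top tab local [0.0998 0.0003 0.2011] [[0.0882, -0.0076, 0.1965], [0.1106, 0.0085, 0.2053]] 53
top lid th 1.5781582176910907 pct z [0.09100334 0.2196782 ] 119
scene tab local [0.1004 0.0087 0.2004] [[0.0814, -0.0086, 0.1904], [0.1155, 0.015, 0.2032]] 180
scene lid th 1.6165813868568342 pct z [0.08038643 0.21596153] 443
in bay 0 (array([ 0.1, 79.4]), array([42.1, 90. ]), 89.6) z 0.06281733690039482 [0.06004951 0.06589141]
in bay 1 (array([0.2, 0.6]), array([42.7, 89.6]), 89.6) z 0.0625153192935981 [0.05991915 0.06613786]
in bay 2 (array([ -0. , -76.5]), array([43.9, 89.9]), 90.0) z 0.06302032950174852 [0.06019503 0.0656596 ]
[  0.6018  -0.3576   0.1934 149.4   ]
[  0.6061  -0.3602   0.1918 149.4   ]
[  0.6125  -0.3639   0.1889 149.4   ]
pose [ 0.2906 -0.2658  0.316 ] [180.   -0.  149.4] t 28.95 F [ 0.1 -0.4  0.4] w 0.0472
```

View pics/tg.png

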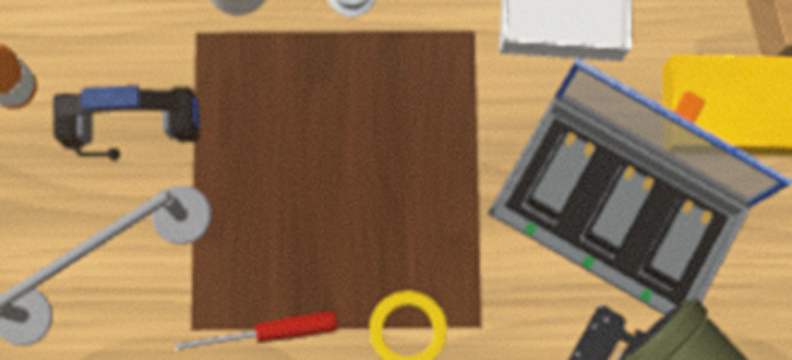

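All three packs are seated with brass towards the hinge, at roughly (580,145), (637,182) and (697,215). The lid is upright at about 1.6 rad. Next I regrip the tab to close it.

```bash
python3 -c "
from plan import *
x,y,z,w=lidp(1.6);plan([(x,y,.3,w)])"
```

```text
[-1.259, 0.317, 0.064] [0.0, -0.0, 0.0001]
pose [ 0.2906 -0.2658  0.316 ] [180.   -0.  149.4] t 28.95 F [ 0.1 -0.4  0.4] w 0.0472
```

Request:
play_rows([
  [[-0.95,0.24,0,0,0,0,0.4],[-0.95,0.24,0,0,0,0,0.4],[-0.95,0.24,0,0,0,0,0.4],[-0.95,0.24,0,0,0,0,0.4],[-0.95,0.24,0,0,0,0,0.4],[-0.95,0.24,0,0,0,0,0.4],[-0.95,0.24,0,0,0,0,0.4],[-0.95,0.24,0,0,0,0,0.4]],
])

```text
time_s: 29.75
ee_pos: [0.5248, -0.3343, 0.3158]
eef_rot: [3.142, -0.001, 2.608]
force: [0.1, -0.8, 0.9]
grip_width: 0.0655
grip_force: 0.0
```

```bash
python3 -c "
from plan import *
x,y,z,w=lidp(1.6);plan([(x,y,.3,w),(x,y,z,w)])"
```

```text
[-0.313, 0.076, 0.063] [0.0, -0.0001, 0.0001]
[-0.313, 0.076, 0.489] [0.0, -0.0001, 0.0001]
pose [ 0.5248 -0.3343  0.3158] [180.   -0.  149.4] t 29.75 F [ 0.1 -0.8  0.9] w 0.0655
```

Request:
play_rows([
  [[-0.313,0.076,0,0,0,0,0.4],[-0.313,0.076,0,0,0,0,0.4],[-0.313,0.076,0.15,0,0,0,0.4],[-0.313,0.076,0.3,0,0,0,0.4],[-0.313,0.076,0.4,0,0,0,0.4],[-0.313,0.076,0.485,0,0,0,0.4],[-0.313,0.076,0.485,0,0,0,0.4],[-0.313,0.076,0.485,0,0,0,-1],[-0.313,0.076,0.485,0,0,0,-1],[-0.313,0.076,0.485,0,0,0,-1]],
], grip_force=15)

```text
time_s: 30.75
ee_pos: [0.6022, -0.358, 0.1967]
eef_rot: [-3.141, 0.002, 2.608]
force: [0.0, -0.4, 0.7]
grip_width: 0.0449
grip_force: 0.0
```

Request:
play_rows([
  [[0,0,0,0,0,0,-1],[0,0,0,0,0,0,-1],[0,0,0,0,0,0,-1],[0,0,0,0,0,0,-1]],
])

```text
time_s: 31.15
ee_pos: [0.6017, -0.3584, 0.1952]
eef_rot: [-3.141, 0.0, 2.608]
force: [-2.6, -2.8, 2.0]
grip_width: 0.0238
grip_force: 15.0
```

```bash
python3 -c "
from plan import *
plan([lidp(t) for t in np.linspace(1.6,0.04,15)])"
```

```text
[0.001, 0.003, 0.007] [-0.0001, 0.0001, 0.0]
[0.059, 0.003, -0.007] [-0.0001, 0.0001, 0.0]
[0.117, 0.003, -0.014] [-0.0001, 0.0001, 0.0]
[0.176, 0.003, -0.016] [-0.0001, 0.0001, 0.0]
[0.235, 0.003, -0.01] [-0.0001, 0.0001, 0.0]
[0.293, 0.003, 0.002] [-0.0001, 0.0001, 0.0]
[0.349, 0.003, 0.02] [-0.0001, 0.0001, 0.0]
[0.403, 0.003, 0.045] [-0.0001, 0.0001, 0.0]
[0.454, 0.003, 0.075] [-0.0001, 0.0001, 0.0]
[0.501, 0.003, 0.111] [-0.0001, 0.0001, 0.0]
[0.544, 0.003, 0.152] [-0.0001, 0.0001, 0.0]
[0.582, 0.003, 0.197] [-0.0001, 0.0001, 0.0]
[0.614, 0.003, 0.247] [-0.0001, 0.0001, 0.0]
[0.641, 0.003, 0.299] [-0.0001, 0.0001, 0.0]
[0.662, 0.003, 0.354] [-0.0001, 0.0001, 0.0]
pose [ 0.6017 -0.3584  0.1952] [-180.     0.   149.4] t 31.15 F [-2.6 -2.8  2. ] w 0.0238
```

Request:
play_rows([
  [[0.059,0,-0.01,0,0,0,-1],[0.117,0,-0.018,0,0,0,-1],[0.176,0,-0.02,0,0,0,-1],[0.235,0,-0.014,0,0,0,-1],[0.293,0,-0.002,0,0,0,-1],[0.349,0,0.018,0,0,0,-1],[0.403,0,0.043,0,0,0,-1],[0.454,0,0.073,0,0,0,-1],[0.501,0,0.11,0,0,0,-1],[0.501,0,0.11,0,0,0,-1]],
])

```text
time_s: 32.15
ee_pos: [0.4928, -0.2938, 0.1669]
eef_rot: [-3.141, -0.002, 2.608]
force: [-6.1, -1.4, -1.0]
grip_width: 0.0239
grip_force: 15.0
```

Request:
play_rows([
  [[0.045,0,0.041,0,0,0,-1],[0.084,0,0.086,0,0,0,-1],[0.117,0,0.136,0,0,0,-1],[0.144,0,0.189,0,0,0,-1],[0.165,0,0.244,0,0,0,-1],[0.165,0,0.244,0,0,0,-1]],
])

```text
time_s: 32.75
ee_pos: [0.4579, -0.2731, 0.1052]
eef_rot: [-3.141, -0.001, 2.608]
force: [-1.1, -4.9, -5.4]
grip_width: 0.0238
grip_force: 15.0
```

```bash
python3 m6.py;python3 -c "
from plan import *
plan([lidp(0)])"
```

```text
top lid th 0.11251652952595242 pct z [0.06996844 0.08649774] 314
scene tab local [-0.0461 -0.0011  0.1076] [[-0.0559, -0.0117, 0.0893], [-0.0435, 0.0093, 0.1162]] 67
scene lid th 0.11308077172845445 pct z [0.07140832 0.08364654] 405
[0.0, 0.002, 0.017] [-0.0001, -0.0002, 0.0001]
pose [ 0.4581 -0.2732  0.1058] [-1.800e+02 -1.000e-01  1.494e+02] t 32.85 F [-1.9 -3.3 -5.6] w 0.024
```

Request:
play_rows([
  [[0,0,0.015,0,0,0,-1],[0,0,0.02,0,0,0,-1],[0,0,0.02,0,0,0,0],[0,0,0.02,0,0,0,0],[0,0,0,0,0,0,0],[0,0,-0.1,0,0,0,0],[0,0,-0.2,0,0,0,0],[0,0,-0.2,0,0,0,-1],[0,0,-0.2,0,0,0,-1],[0,0,-0.2,0,0,0,-1]],
])

```text
time_s: 33.85
ee_pos: [0.4583, -0.2729, 0.1557]
eef_rot: [3.141, -0.001, 2.608]
force: [0.2, -0.2, 0.2]
grip_width: 0.0261
grip_force: 0.0
```

Request:
play_rows([
  [[0,0,0,0,0,0,-1],[0,0,0,0,0,0,-1],[0,0,0,0,0,0,-1],[0,0,0,0,0,0,-1]],
])

```text
time_s: 34.25
ee_pos: [0.4586, -0.2731, 0.1563]
eef_rot: [3.142, -0.0, 2.608]
force: [-0.1, -0.3, 0.7]
grip_width: 0.0003
grip_force: 0.0
```

```bash
python3 m6.py;python3 -c "
from plan import *
x,y,z,w=lidp(0);plan([(x,y,.13,w),(x,y,.124,w)])"
```

```text
top lid th 0.07585218629891195 pct z [0.06736928 0.08211312] 320
scene tab local [-0.0485  0.0087  0.0995] [[-0.0572, -0.0059, 0.0831], [-0.0451, 0.0161, 0.1113]] 111
scene lid th 0.08005109007621918 pct z [0.07199919 0.079282  ] 350
[0.002, 0.001, 0.106] [0.0, -0.0, 0.0001]
[0.002, 0.001, 0.13] [0.0, -0.0, 0.0001]
pose [ 0.4586 -0.2731  0.1564] [180.   -0.  149.4] t 34.35 F [-0.2 -0.4 -0.5] w 0.0006
```

Request:
play_rows([
  [[0,0,0.06,0,0,0,-1],[0,0,0.09,0,0,0,-1],[0,0,0.105,0,0,0,-1],[0,0,0.115,0,0,0,-1],[0,0,0.122,0,0,0,-1],[0,0,0.13,0,0,0,-1],[0,0,0.13,0,0,0,-1],[0,0,0.13,0,0,0,-1]],
])

```text
time_s: 35.15
ee_pos: [0.4588, -0.2733, 0.1256]
eef_rot: [-3.141, 0.001, 2.608]
force: [-6.7, 3.8, 15.0]
grip_width: 0.0005
grip_force: 7.9
```

Request:
play_rows([
  [[0,0,0.006,0,0,0,-1],[0,0,0.006,0,0,0,-1],[0,0,0.006,0,0,0,-1]],
])

```text
time_s: 35.45
ee_pos: [0.4589, -0.2733, 0.1253]
eef_rot: [-3.141, 0.002, 2.608]
force: [-12.0, 8.1, 29.8]
grip_width: 0.0006
grip_force: 15.1
```

Request:
play_rows([
  [[0,0,-0.2,0,0,0,0],[0,0,-0.4,0,0,0,0],[0,0.1,-0.6,0,0,0,0],[0,0.3,-0.8,0,0,0,0],[0,0.5,-0.8,0,0,0,0],[0,0.7,-0.8,0,0,0,0],[0,0.9,-0.8,0,0,0,0],[0,1,-0.8,0,0,0,0],[0,1,-0.8,0,0,0,0]],
])

```text
time_s: 36.35
ee_pos: [0.5873, -0.0536, 0.3221]
eef_rot: [3.141, -0.0, 2.613]
force: [-0.1, -1.1, -1.1]
grip_width: 0.0469
grip_force: 0.0
```

```bash
python3 m6.py; python3 m2.py >/dev/null; python3 - <<'E'
from plan import *
from m2 import *
for nm in("top","scene"):
    c=snap(nm);W=pts(c);hsv=cv2.cvtColor(c["frame"],cv2.COLOR_RGB2HSV)
    reg=(W[...,0]>.5)&(W[...,0]<.72)&(W[...,1]>.12)&(W[...,1]<.38)
    cr=reg&(W[...,2]>.125)&(W[...,2]<.155)&(hsv[...,0]>100)&(hsv[...,0]<130)&(hsv[...,1]>110)
    r=rect(W[cr][:,:2]);print(nm,"crown",r[:3],"z",np.percentile(W[cr][:,2],[50,90]))
plan([(.619,.276,.25,87)])
E
```

```text
top tab local [-0.057   0.0018  0.1052] [[-0.0598, -0.0081, 0.0853], [-0.0498, 0.0119, 0.1108]] 46
top lid th 0.047095069353825646 pct z [0.06455323 0.08009915] 494
scene tab local [-0.0495  0.009   0.0958] [[-0.0585, -0.0043, 0.0793], [-0.0461, 0.0155, 0.1078]] 115
scene lid th 0.05192313548935521 pct z [0.0705298  0.07552868] 328
top crown (array([622.6, 275.1]), array([49.3, 13.9]), 80.6) z [0.14867759 0.15199706]
scene crown (array([621.2, 275.3]), array([26. , 60.7]), 1.0) z [0.14495793 0.14860111]
[0.566, 1.221, 0.29] [0.0, 0.0, 0.1733]
pose [ 0.5854 -0.0587  0.3226] [-180.     0.   149.4] t 36.55 F [-0.4 -0.2  0.3] w 0.0474
```

Request:
play_rows([
  [[0.45,0.98,0.1,0,0,0.158,0.3],[0.45,0.98,0.1,0,0,0.158,0.3],[0.45,0.98,0.1,0,0,0.158,0.3],[0.45,0.98,0.1,0,0,0.158,0.3],[0.45,0.98,0.1,0,0,0.158,0.3],[0.45,0.98,0.1,0,0,0.158,0.3],[0.45,0.98,0.1,0,0,0.158,0.3],[0.45,0.98,0.1,0,0,0.158,0.3],[0.45,0.98,0.1,0,0,0.158,0.3]],
])

```text
time_s: 37.45
ee_pos: [0.6136, 0.2089, 0.2978]
eef_rot: [3.141, -0.0, 1.618]
force: [-0.1, -0.2, -0.1]
grip_width: 0.0609
grip_force: 0.0
```

```bash
python3 -c "
from plan import *
plan([(.619,.275,.23,92.5),(.619,.275,.146,92.5)])"
```

```text
[0.263, 0.034, 0.271] [0.0001, -0.0, 0.0005]
[0.263, 0.034, 0.607] [0.0001, -0.0, 0.0005]
pose [0.6136 0.2089 0.2978] [180.   -0.   92.7] t 37.45 F [-0.1 -0.2 -0.1] w 0.0609
```

Request:
play_rows([
  [[0.263,0.034,0.1,0,0,0,0.3],[0.263,0.034,0.25,0,0,0,0.3],[0.263,0.034,0.4,0,0,0,0.3],[0.263,0.034,0.5,0,0,0,0.3],[0.263,0.034,0.607,0,0,0,0.3],[0.263,0.034,0.607,0,0,0,0.3],[0.263,0.034,0.607,0,0,0,-1],[0.263,0.034,0.607,0,0,0,-1],[0.263,0.034,0.607,0,0,0,-1],[0.263,0.034,0.607,0,0,0,-1]],
], grip_force=25)

```text
time_s: 38.45
ee_pos: [0.6192, 0.2764, 0.1469]
eef_rot: [3.14, -0.001, 1.616]
force: [0.1, -0.2, -0.0]
grip_width: 0.0325
grip_force: 0.0
```

Request:
play_rows([
  [[0,0,0,0,0,0,-1],[0,0,0,0,0,0,-1],[0,0,0,0,0,0,-1],[0,0,0,0,0,0,-1]],
])

```text
time_s: 38.85
ee_pos: [0.619, 0.2764, 0.1462]
eef_rot: [3.141, -0.0, 1.616]
force: [-1.3, -1.1, 4.8]
grip_width: 0.0238
grip_force: 24.9
```

Request:
play_rows([
  [[0,0,-0.1,0,0,0,-1],[0,0,-0.25,0,0,0,-1],[0,0,-0.4,0,0,0,-1],[0,0,-0.55,0,0,0,-1],[0,0,-0.7,0,0,0,-1],[0,0,-0.76,0,0,0,-1],[0,0,-0.76,0,0,0,-1],[0,0,-0.76,0,0,0,-1]],
])

```text
time_s: 39.65
ee_pos: [0.6188, 0.2763, 0.334]
eef_rot: [-3.14, 0.001, 1.616]
force: [-0.2, 0.4, -3.7]
grip_width: 0.0239
grip_force: 24.9
```

```bash
python3 -c "
from plan import *
x=(.452,.304)
plan([(*x,.336,32.7),(*x,.173,32.7),(*x,.169,32.7)])
c=snap('scene');cv2.imwrite('pics/hs.png',c['frame'][60:360,300:640,::-1])"
```

```text
[0.14, -0.662, -0.007] [-0.0002, 0.0003, 0.1663]
[0.141, -0.66, 0.645] [-0.0002, 0.0003, 0.1663]
[0.141, -0.66, 0.661] [-0.0002, 0.0003, 0.1663]
pose [0.6188 0.2763 0.334 ] [-179.9    0.    92.6] t 39.65 F [-0.2  0.4 -3.7] w 0.0239
```

View pics/hs.png

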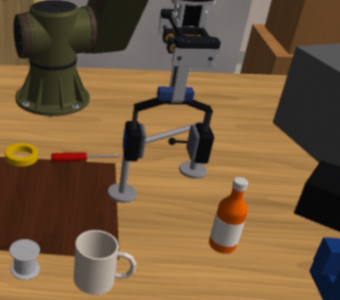

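The headset is held level at (175,95). Next I carry it over the bar, turning it across.

Request:
play_rows([
  [[0.14,-0.662,-0.01,0,0,0.1663,-1],[0.14,-0.662,-0.01,0,0,0.1663,-1],[0.14,-0.662,-0.01,0,0,0.1663,-1],[0.14,-0.662,-0.01,0,0,0.1663,-1],[0.14,-0.662,-0.01,0,0,0.1663,-1],[0.14,-0.662,-0.01,0,0,0.1663,-1],[0.14,-0.662,-0.01,0,0,0.1663,-1],[0.14,-0.662,-0.01,0,0,0.1663,-1],[0.14,-0.662,-0.01,0,0,0.1663,-1],[0.14,-0.662,-0.01,0,0,0.1663,-1]],
])

```text
time_s: 40.7
ee_pos: [0.452, 0.3039, 0.3376]
eef_rot: [-3.142, 0.001, 0.574]
force: [-0.8, -0.8, -2.3]
grip_width: 0.0239
grip_force: 25.0
```

```bash
python3 -c "
from plan import *
x=(.452,.304)
plan([(*x,.336,32.7),(*x,.173,32.7),(*x,.169,32.7)])"
```

```text
[0.0, -0.0, 0.007] [-0.0, 0.0001, 0.0005]
[0.001, -0.0, 0.659] [-0.0, 0.0001, 0.0005]
[0.001, -0.0, 0.675] [-0.0, 0.0001, 0.0005]
pose [0.452  0.3039 0.3376] [-1.80e+02  1.00e-01  3.29e+01] t 40.7 F [-0.8 -0.8 -2.3] w 0.0239
```

Request:
play_rows([
  [[0,0,0.1,0,0,0,-1],[0,0,0.2,0,0,0,-1],[0,0,0.3,0,0,0,-1],[0,0,0.4,0,0,0,-1],[0,0,0.5,0,0,0,-1],[0,0,0.58,0,0,0,-1],[0,0,0.62,0,0,0,-1],[0,0,0.64,0,0,0,-1],[0,0,0.65,0,0,0,-1],[0,0,0.65,0,0,0,-1]],
])

```text
time_s: 41.7
ee_pos: [0.4522, 0.304, 0.1762]
eef_rot: [3.142, -0.001, 0.571]
force: [0.8, 0.4, -2.3]
grip_width: 0.0237
grip_force: 25.0
```

Request:
play_rows([
  [[0,0,0.008,0,0,0,-1],[0,0,0.012,0,0,0,-1],[0,0,0.012,0,0,0,-1]],
])

```text
time_s: 42.0
ee_pos: [0.452, 0.304, 0.1729]
eef_rot: [3.142, -0.0, 0.571]
force: [-0.6, -0.3, -2.0]
grip_width: 0.024
grip_force: 25.0
```

```bash
python3 -c "
from plan import *
plan([])
c=snap('scene');a=c['frame'][100:320,380:600];t=snap('top')['frame'][180:330,110:260]
im=np.hstack([cv2.resize(a,(400,400)),cv2.resize(t,(400,400))]);cv2.imwrite('pics/hr.png',im[...,::-1])"
```

```text
pose [0.452  0.304  0.1729] [180.   -0.   32.7] t 42.0 F [-0.6 -0.3 -2. ] w 0.024
```

View pics/hr.png

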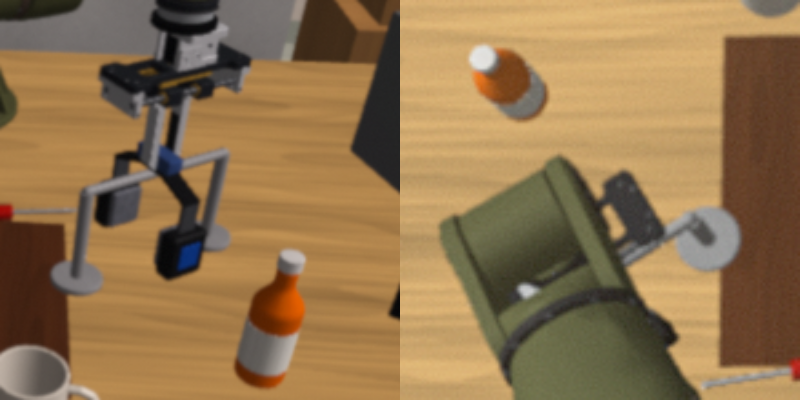

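The headset straddles the bar, one cup on each side. I'll lower it until it touches, then release.

Request:
play_rows([
  [[0,0,0.004,0,0,0,-1],[0,0,0.008,0,0,0,-1],[0,0,0.008,0,0,0,-1],[0,0,0.008,0,0,0,-1]],
])

```text
time_s: 42.5
ee_pos: [0.4521, 0.304, 0.1712]
eef_rot: [3.142, -0.001, 0.571]
force: [-1.7, -1.0, 3.9]
grip_width: 0.0241
grip_force: 25.0
```

Request:
play_rows([
  [[0,0,0,0,0,0,-0.4],[0,0,0,0,0,0,-0.3],[0,0,0,0,0,0,-0.2],[0,0,0,0,0,0,-0.1],[0,0,0,0,0,0,-0.1],[0,0,0,0,0,0,-0.1],[0,0,-0.1,0,0,0,-0.1],[0,0,-0.3,0,0,0,-0.1],[0,0,-0.5,0,0,0,-0.1],[0,0,-0.6,0,0,0,-0.1]],
])

```text
time_s: 43.5
ee_pos: [0.4524, 0.3042, 0.3253]
eef_rot: [3.141, -0.005, 0.571]
force: [-0.3, -0.6, -0.2]
grip_width: 0.0422
grip_force: 0.0
```

Request:
play_rows([
  [[-0.2,0.2,0,0,0,0,0],[-0.2,0.4,0,0,0,0,0],[-0.2,0.6,0,0,0,0,0],[-0.2,0.8,0,0,0,0,0],[-0.2,1,0,0,0,0,0],[-0.2,1,0,0,0,0,0],[-0.2,1,0,0,0,0,0],[-0.2,1,0,0,0,0,0],[-0.2,1,0,0,0,0,0],[-0.2,1,0,0,0,0,0]],
])

```text
time_s: 44.5
ee_pos: [0.5446, 0.0677, 0.321]
eef_rot: [3.141, -0.0, 0.572]
force: [-0.1, -0.0, -0.0]
grip_width: 0.0472
grip_force: 0.0
```

```bash
python3 - <<'E'
from plan import *
from m1 import rect
plan([])
for n in("top","scene"):
    c=snap(n);W=pts(c);hsv=cv2.cvtColor(c["frame"],cv2.COLOR_RGB2HSV)
    cr=(np.hypot(W[...,0]-.452,W[...,1]-.304)<.08)&(W[...,2]>.15)&(W[...,2]<.2)&(hsv[...,0]>100)&(hsv[...,0]<130)&(hsv[...,1]>110)
    if cr.sum():print(n,"crown",rect(W[cr][:,:2])[:3],np.percentile(W[cr][:,2],[50,95]))
    cv2.imwrite(f"pics/fin_{n}.png",c["frame"][...,::-1])
E
python3 m6.py
```

```text
pose [0.5446 0.0677 0.321 ] [180.   -0.   32.8] t 44.5 F [-0.1 -0.  -0. ] w 0.0472
top crown (array([452.3, 304.5]), array([57.8, 18.8]), 34.9) [0.1737767  0.17974523]
scene crown (array([457.3, 302.2]), array([61.3, 23.2]), 33.7) [0.16966845 0.17405673]
top tab local [-0.0562  0.0017  0.1062] [[-0.0605, -0.0081, 0.0888], [-0.05, 0.0121, 0.112]] 47
top lid th 0.050201343607172835 pct z [0.06471441 0.07988647] 489
scene tab local [-0.0494  0.009   0.0959] [[-0.0584, -0.0053, 0.0798], [-0.0458, 0.0154, 0.1074]] 113
scene lid th 0.054978361893187465 pct z [0.07076823 0.07580864] 328
```

View pics/fin_scene.png

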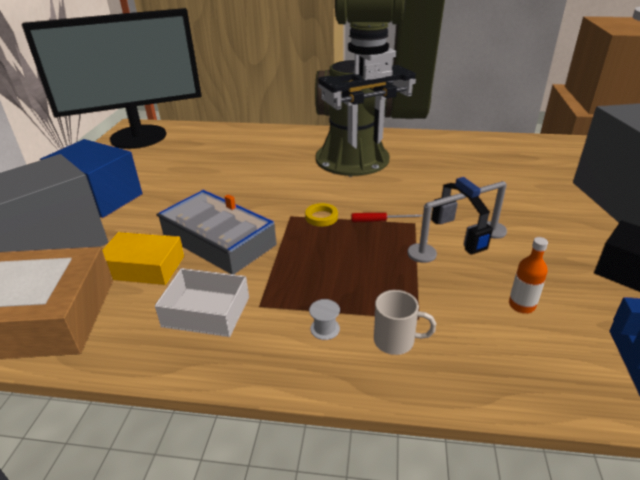

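View pics/fin_top.png

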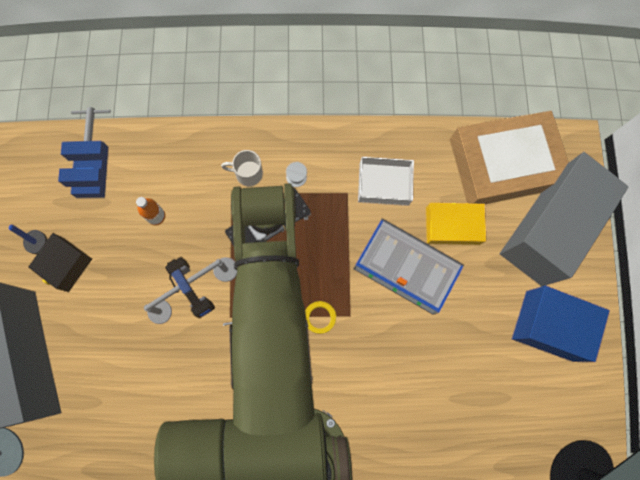

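The headset hangs over the bar at (467,210) in the scene view. The lid is shut level over the three packs, and the bystanders are where they were.

```bash
python3 -c "
from station import workorder
print(workorder.hand_in())"
```

```text
the job is handed in; nothing more can be done
None
```

I handed the job in; no verdict came back, but my last checks show all three packs pressed home with brass contacts towards the hinge, the lid pressed shut, the headset hanging over the rail and the bystanders where they were.

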